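# Zero the counter scale and pack barrel hinges in a slide-top box

## Task

Pack the customer's barrel hinges: slide the green lid of the box on the counter scale wide open, forcing it over its end ridge, and with the box still empty take the red stylus from its block and press the scale's recessed orange zero key with it. Then lay every barrel hinge from the rubber mat flat in the box, leaves down, one to a compartment, and slide the lid fully home again over the ridge. Leave the stylus standing in its block and do not disturb the other things on the counter.

Things in the scene. Friction and masses are not known exactly. Their poses are not given: they have to be found in the camera images.
- lid (a joint): Travel of the green lid, m: 0 = fully home (shut), 0.19 = wide open (stop). It opens level towards +y of box_in and stays captive in its grooves. Lid 146 mm wide, 204 long, 5 thick. A springy ridge on the low +y end wall catches a rib under the lid between about 0.002 and 0.014: crossing it takes about 7 to 10 N either way; elsewhere it drags with about 2 N.
- lid_grip (a point): Middle of the black grip bar standing on the lid; moves with it. The bar is 70 mm long across the slide (x), 12 mm thick along the slide (y) and stands 20 mm above the lid's top face: its top is 10 mm above this point, the lid's top face 10 mm below. Axes as box_in.
- box_in (a point): Centre of the inner floor of the grey slide-top box, fixed on the scale's pan, 68 mm above the counter; z up, y along the slide (lid opens to +y), x across. Inside 140 (x) by 196 mm (y), 42 high; a cross of white dividers, 3 mm thick, 14 high, parts it in 4. Side walls 8 mm thick, tops 52 mm over the floor, as at -y; +y end wall 36. Lid wide open: uncovered from y = -98 to +92 mm.
- zero_key (a joint): Travel of the orange zero key, m: 0 = up, 0.004 = fully down; a spring pushes it back. About 2 N to start, 4.5 N fully down; a press counts from 0.003.
- zero_top (a point): Centre of the top of the orange zero key (15 mm across) on the flat grey front panel of the scale; it moves with the key. z up; the key is pressed straight down. It sits in a square well 18 mm wide, framed in yellow, 8 mm below the panel's top face, which is 48 mm above the counter.
- stylus_mid (a point): Middle of the red handle of the stylus; z along its axis away from the tip. Starts upright in its block. Handle 16 mm across, from 30 mm below to 30 mm above this point; below it a brass collar 26 mm across, 4 mm thick (underside 34 mm below this point), then a steel shaft 8 mm across, 50 mm long. 100 g.
- stylus_tip (a point): Tip of the stylus shaft, 84 mm below stylus_mid along the axis.
- holder_seat (a point): Where the stylus tip is when it stands home in its block: on the hole's axis, 50 mm below the block's top. The fixed dark wood block is 60 mm cubed, with a square hole 13 mm wide, 54 mm deep in the middle of its top; the collar rests on the top. z up.
- hinge1_mid (a point): Centre of the barrel of a steel barrel hinge (may be absent); all four are alike. Barrel 22 mm across, 76 mm long along x, its axis 16 mm above the underside; two flat leaves 5 mm thick under it, reaching 24 mm to either side (y), so 76 by 48 by 27 mm in all; z up when it lies leaves down. About 0.22 kg. At the start flat on the mat.
- hinge2_mid (a point): Centre of the barrel of a steel barrel hinge (may be absent); all four are alike. Barrel 22 mm across, 76 mm long along x, its axis 16 mm above the underside; two flat leaves 5 mm thick under it, reaching 24 mm to either side (y), so 76 by 48 by 27 mm in all; z up when it lies leaves down. About 0.22 kg. At the start flat on the mat.
- hinge3_mid (a point): Centre of the barrel of a steel barrel hinge (may be absent); all four are alike. Barrel 22 mm across, 76 mm long along x, its axis 16 mm above the underside; two flat leaves 5 mm thick under it, reaching 24 mm to either side (y), so 76 by 48 by 27 mm in all; z up when it lies leaves down. About 0.22 kg. At the start flat on the mat.
- hinge4_mid (a point): Centre of the barrel of a steel barrel hinge (may be absent); all four are alike. Barrel 22 mm across, 76 mm long along x, its axis 16 mm above the underside; two flat leaves 5 mm thick under it, reaching 24 mm to either side (y), so 76 by 48 by 27 mm in all; z up when it lies leaves down. About 0.22 kg. At the start flat on the mat.
- mat: Fixed black rubber mat, 270 mm (x) by 230 mm (y), 3 mm thick; origin at the centre of its underside.
- tape_measure: Bystander: yellow tape measure, 70 x 65 x 35 mm; origin under its centre.
- shackle: Bystander: steel bow shackle lying flat, about 60 x 56 x 12 mm; origin under its middle.
- wrench: Bystander: steel wrench lying flat, 200 mm long along x.
- screwdriver: Bystander: screwdriver lying flat, 200 mm long along x.
- bolt_jar: Bystander: clear jar with black cap, 64 mm across, 90 mm high; origin under its centre.
- paint_can: Bystander: orange spray-paint can, 66 mm across, 180 mm high; origin under its centre.
- carton: Bystander: small cardboard carton, 90 x 130 x 60 mm; origin under its centre.
There are look-alikes about, which are no part of the job. What is shaped like the part that bears hinge2_mid but turquoise is not meant.

How it is judged:
By the outcome, as a careful person would: the job done as asked, in the order asked, and still so for the second after the job is handed in, with the robot touching nothing.
Of hinge1, hinge2, hinge3, hinge4 only 2 to 4 are there at a start; the rules pass over those that are not, and their reading is None.
At some moment in a run one of hinge1, hinge2, hinge3, hinge4 may be knocked a few centimetres aside while the robot is not near it.
It also fails if it takes over 210 s, if anything falls off the work surface, if the arm or the gripper's body presses on something with over 40 N, if the wrist force passes 120 N, or if a joint passes its speed limit or range.

## Robot

A 6-joint arm with a two-finger parallel gripper is mounted at the origin on the work surface. World frame = base frame: x ahead of the robot, y to its left, z up, the work surface at z = 0. Lengths are in mm, angles in rad, forces in N, time in s.
With the tool pointing down it reaches from about 275 to 1000 mm from the base axis. Payload 8.4 kg.
Tool frame: the origin (TCP) lies between the finger pads; the fingertips stand 8 mm ahead of it and the grasp point (between the pads) lies 11 mm behind it (tcp_to_tips is the distance from the TCP to the fingertips, in mm); z points along the fingers, y is the line along which they close (so a half turn about z gives the same grasp; the last joint's range is limited). The gripper opens to 85 mm and grips with 20 to 120 N. Pads are 22 mm wide; open, the fingers measure 114 mm over their backs; the gripper's body (76 mm by 85 mm) begins 54 mm behind the grasp point. The pads swing forward as they close: fully open they stand 13 mm farther back than shut.
Start: joints at [-1.206, 0.353, 1.633, -0, 1.155, -0.002], TCP at [224.142, -583.428, 200.681] pointing down, gripper open.
Joint ranges: [-2.63, 2.63], [-0.92, 2.1], [0.06, 2.66], [-1.3, 4.44], [0, 2.69], [-3.02, 3.02]. Speed limits (rad/s): [2.22, 2.22, 2.79, 3.14, 3.14, 3.14].

## Interface

Orientations are given as [roll, pitch, yaw] about the fixed x, y, z axes, in that order (R = Rz(yaw) Ry(pitch) Rx(roll)).
In Python, from rig import * gives the robot as it stands.
- The arm moves only by the tool step_arm, never from a script. Its argument "motion" is a list of rows, each an object with "claw": the finger opening in mm, from 0 to 85.4; "delta_pos": the shift along the tool's x, y, z in mm, a list of three; "turn": the turn about the tool's z in rad. In form: [{"claw": claw, "delta_pos": [dx, dy, dz], "turn": turn}, ...]. A call has 1 to 8 rows; each row shifts and turns the commanded pose from where the row before left it, along the tool's axes as they then stand; what a row does not reach is not made up. A row lasts 1/12 s, in which the tool goes at most 41.7 mm and 7.16 degrees, less where a joint would pass 70% of its speed; a pose out of reach is approached as far as the arm can. A call is refused whole if a number of a shift passes 41.7 or a number of a turn 0.125, either way. A call with a gripper value outside its range is refused whole. The fingers move at their own pace and stop on an object; "force" is the grip in N (left out, the last holds). Time passes only in rows, so rows that do not move let the fingers close. It gives the time, the measured TCP pose, the force, the opening and the grip force at its end, in the units of the state.
- sense(): the state, without advancing time (a new reading comes with each control period).
- grab_frame(name): name is "scene" or "side" or "wrist"; returns a dict with "img" (400x640x3 uint8, red, green, blue), "vertical_fov" (degrees; the focal length in pixels is half the picture's height over the tangent of half this angle, whatever the lens; pixels are square), "cx", "cy" (the principal point, pixels), "D" ([k1, k2, p1, p2, k3] as OpenCV has them; the pictures are not rectified), "R" (3x3) and "t" (3): a world point X has camera coordinates R X + t. Camera axes: x right, y down, z forward; pixel columns grow to the right and rows downward; lengths in mm; the calibration is good to about 2 mm. A picture is of the moment at which its call begins. There is no depth.
- sign_off(): hands the job in; it is judged then, once.
The state is a dict: "clock": time; "qpos": joint angles; "qvel": joint speeds; "joint_efforts": joint torques, N m; "eef_pos": TCP position; "tcp_rot": TCP orientation; "contact_force": force on the tool from outside, world axes, zero at the start; "wrist_torque": the same for the moment, N m; "opening": opening from 0.0 (shut) to 1.0 (fully open); "grasp_force": force on a finger pad.
Only numpy, scipy, OpenCV 4.12 (cv2) and the standard library are available. Lean on these libraries where they do the work, as an engineer would, in place of code of your own. Each camera call takes 0.05 s, during which the arm holds its last target. There are 200 camera calls.

## Working session

There is one attempt and no reset: what is moved stays moved. The work goes in short steps, Python scripts to look and compute and a tool call to move; the robot and the scene stay as the last step left them, time stands still between calls to the robot, and variables do not carry over. Pictures are saved under pics/ and viewed, at most 14 in all, crops included, and the job is handed in when it is done.

Besides the shell and the picture viewer there is one more tool, called after ">>>" as name([rows], argument=value, ...), one row to a line, values as JSON. step_arm: Moves the arm, as the interface text tells. Its arguments: {"type":"object","properties":{"motion":{"type":"array","items":{"type":"object","properties":{"claw":{"type":"number"},"delta_pos":{"type":"array","items":{"type":"number"}},"turn":{"type":"number"}}}},"force":{"type":"number"}},"required":["motion"]}

```bash
ls; mkdir -p pics
python3 - <<'E'
from rig import *
import cv2,numpy as np
print(sense())
for n in ("scene","side","wrist"):
    f=grab_frame(n); cv2.imwrite(f"pics/{n}0.png",f["img"][:,:,::-1])
    print(n,f["vertical_fov"],f["cx"],f["cy"],f["D"],np.round(-f["R"].T@f["t"]),np.round(f["R"],2).tolist())
E
```

```text
pics
{'clock': 0.0, 'qpos': array([-1.20641101e+00,  3.53637479e-01,  1.63413915e+00, -2.45300943e-05,
        1.15514925e+00, -2.39929159e-03]), 'qvel': array([ 0.00051464,  0.00023805,  0.00052778,  0.00075706, -0.00013119,
        0.00018986]), 'joint_efforts': array([-1.67140137e-03, -6.05254483e+01, -3.42069197e+01, -2.96036501e-05,
        9.31978662e-03, -3.52646040e-06]), 'eef_pos': array([ 223.94857597, -582.96215874,  199.96620393]), 'tcp_rot': array([-3.14025938e+00,  1.92294048e-05,  3.66794541e-01]), 'contact_force': array([0.07261617, 0.32722116, 0.41956421]), 'wrist_torque': array([ 0.004771  , -0.03998105, -0.00156949]), 'grasp_force': 0.0, 'opening': 0.9995821552203548}
scene 46.827320965652774 320.65883307517987 199.00278990716512 [0.01547662 0.         0.         0.         0.        ] [1314. -490. 1368.] [[0.43, 0.9, 0.01], [0.75, -0.35, -0.56], [-0.5, 0.25, -0.83]]
side 48.232464378505895 317.1808159355047 192.5612763103978 [-0.08742955  0.          0.          0.          0.        ] [-173.  870. 1155.] [[-0.78, -0.63, 0.02], [-0.42, 0.51, -0.75], [0.46, -0.59, -0.66]]
wrist 58.2532233438597 315.59638733348095 196.29177052718293 [-0.01692947  0.          0.          0.          0.        ] [ 296. -555.  372.] [[0.36, -0.93, -0.0], [-0.89, -0.34, 0.31], [-0.29, -0.11, -0.95]]
```

View pics/scene0.png

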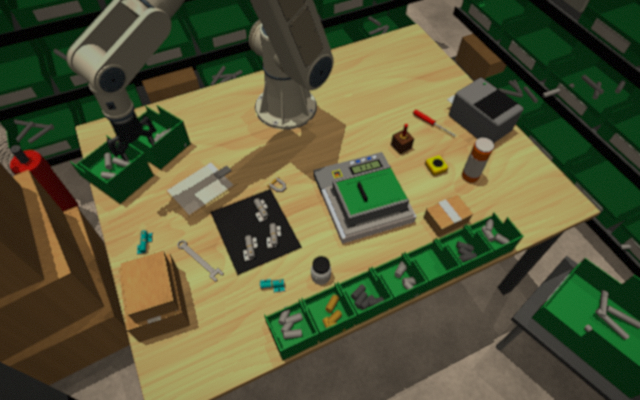

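View pics/side0.png

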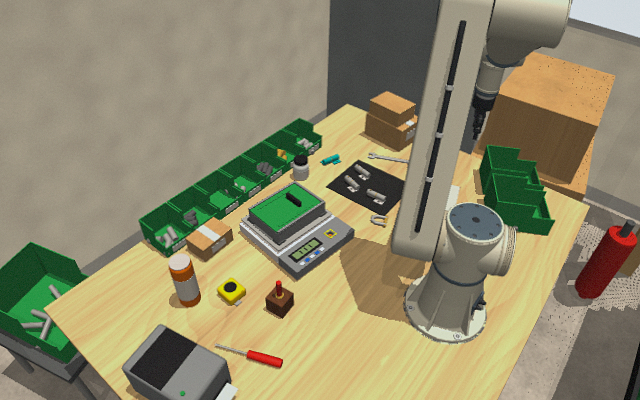

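Scene view: three grey hinges on the mat at about (262,208), (250,245) and (273,236). Turquoise look-alikes are at (145,240) and (272,285), off the mat. The scale with the green lid is near (365,195), its yellow-framed key near (337,174), and the stylus block near (403,140). The side view agrees with this. Next I enlarge both.

```bash
cat > h.py <<'E'
from rig import *
import cv2,numpy as np
def K(f):
    fl=200/np.tan(np.radians(f["vertical_fov"]/2)); return np.array([[fl,0,f["cx"]],[0,fl,f["cy"]],[0,0,1]])
def ray(f,uv):
    p=cv2.undistortPoints(np.array([[uv]],float),K(f),np.array(f["D"]))[0,0]
    return -f["R"].T@f["t"], f["R"].T@np.array([p[0],p[1],1])
def onz(f,uv,z):
    c,d=ray(f,uv); return c+d*(z-c[2])/d[2]
def tri(obs):
    A=np.zeros((3,3));b=np.zeros(3)
    for f,uv in obs:
        c,d=ray(f,uv); d=d/np.linalg.norm(d); P=np.eye(3)-np.outer(d,d); A+=P;b+=P@c
    return np.linalg.solve(A,b)
def proj(f,X):
    return cv2.projectPoints(np.array(X,float).reshape(-1,3),cv2.Rodrigues(np.array(f["R"]))[0],np.array(f["t"],float),K(f),np.array(f["D"]))[0][:,0]
def crop(f,x,y,w,h,s,name):
    cv2.imwrite(f"pics/{name}.png",cv2.resize(f["img"][y:y+h,x:x+w,::-1],None,fx=s,fy=s,interpolation=cv2.INTER_CUBIC))
def blobs(img,lo,hi,mn=10,box=None):
    m=cv2.inRange(cv2.cvtColor(img,cv2.COLOR_RGB2HSV),lo,hi)
    if box: 
        k=np.zeros_like(m);x,y,w,h=box;k[y:y+h,x:x+w]=1;m=m*k
    n,l,s,c=cv2.connectedComponentsWithStats(m)
    return [(c[i].round(1).tolist(),s[i].tolist(),l==i) for i in range(1,n) if s[i,4]>=mn]
E
python3 - <<'E'
from h import *
import pickle
a=grab_frame("scene");b=grab_frame("side")
pickle.dump((a,b),open("f0.pkl","wb"))
A=cv2.resize(a["img"][120:280,205:425],None,fx=3.6,fy=3.6,interpolation=cv2.INTER_CUBIC)
cv2.imwrite("pics/c1.png",A[:,:,::-1])
B=cv2.resize(b["img"][140:320,220:420],None,fx=3.3,fy=3.3,interpolation=cv2.INTER_CUBIC)
cv2.imwrite("pics/c2.png",B[:,:,::-1])
E
```

```text
(no output)
```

View pics/c1.png

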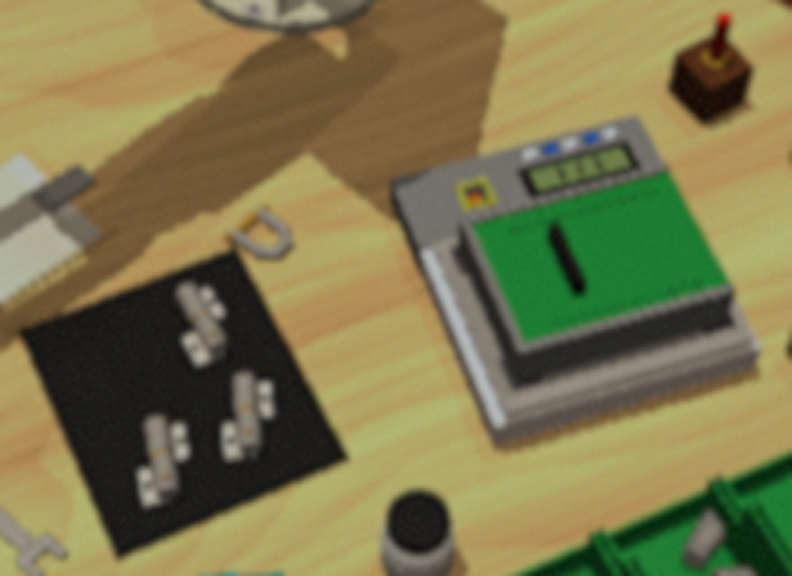

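View pics/c2.png

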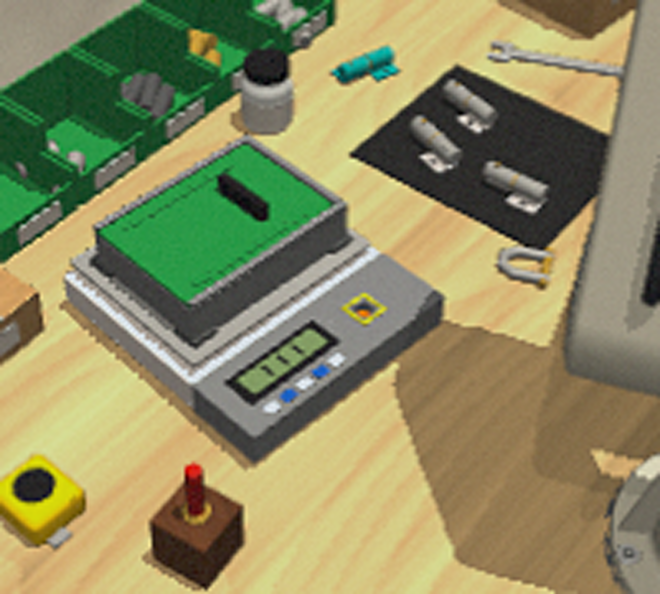

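c1: three steel hinges on the mat, at crop (203,322), (245,415) and (160,460). The barrels lie roughly along the image vertical. The lid has a grey rim on its left edge and none on the right, so it opens to the right; the grip bar is at (565,260). The yellow zero frame is at (476,194) and the stylus in its block at (720,40). c2 agrees: key at (364,308), stylus at (195,490). The only grey hinge shapes on the mat are these three, and the turquoise one at c2 (365,65) is off it. Now I measure.

Run:
```python
from h import *
import pickle
a,b=pickle.load(open("f0.pkl","rb"))
def quad(m):
    c=max(cv2.findContours(m.astype(np.uint8),cv2.RETR_EXTERNAL,cv2.CHAIN_APPROX_NONE)[0],key=cv2.contourArea)
    h=cv2.convexHull(c)
    e=1
    while True:
        q=cv2.approxPolyDP(h,e,True)
        if len(q)<=4: return q[:,0]
        e+=.5
for n,f,box in(("scene",a,(325,155,100,65)),("side",b,(235,170,110,80))):
    print(n)
    for c,s,m in blobs(f["img"],(50,120,60),(75,255,255),300,box):
        print("lid",c,s,[onz(f,q,115).round().tolist() for q in quad(m)])
    for c,s,m in blobs(f["img"],(22,150,120),(32,255,255),8,(320,160,40,40) if n=="scene" else (315,215,35,35)):
        print("yellow",c,s,onz(f,(s[0]+(s[2]-1)/2,s[1]+(s[3]-1)/2),48).round(1))
    for c,s,m in blobs(f["img"],(0,0,0),(180,255,50),10,(345,175,35,35) if n=="scene" else (270,185,45,30)):
        print("bar",c,s,onz(f,c,125).round(1))
    for c,s,m in blobs(f["img"],(0,180,70),(8,255,255),5,(395,115,25,30) if n=="scene" else (268,272,25,30)):
        print("red",c,s)
    for c,s,m in blobs(f["img"],(0,0,0),(180,130,45),1000,(205,180,105,100) if n=="scene" else (320,155,90,65)):
        print("mat",c,s,[onz(f,q,3).round().tolist() for q in quad(m)])
    for c,s,m in blobs(f["img"],(0,0,85),(180,140,255),15,(230,190,60,75) if n=="scene" else (340,160,50,48)):
        print("hinge",c,s,onz(f,c,16).round(1))
```

```text
scene
lid [371.2, 190.5] [337, 168, 70, 46, 1885] [[537.0, 167.0, 115.0], [664.0, 153.0, 115.0], [642.0, -40.0, 115.0], [516.0, -27.0, 115.0]]
yellow [337.4, 175.7] [334, 174, 8, 4, 12] [444.5  14.6  48. ]
bar [361.8, 191.8] [358, 183, 9, 18, 64] [589.5  27.1 125. ]
red [417.9, 115.6] [416, 115, 4, 3, 8]
red [405.7, 125.4] [405, 124, 3, 4, 9]
mat [252.9, 230.8] [211, 190, 89, 84, 3385] [[368.0, -222.0, 3.0], [623.0, -219.0, 3.0], [629.0, -436.0, 3.0], [369.0, -441.0, 3.0]]
hinge [242.2, 194.5] [230, 190, 37, 15, 283] [ 354.4 -318.4   16. ]
hinge [283.1, 201.4] [271, 190, 19, 35, 342] [ 443.7 -198.7   16. ]
hinge [260.6, 209.1] [254, 199, 14, 23, 199] [ 440.  -282.2   16. ]
hinge [273.0, 234.8] [266, 223, 15, 25, 223] [ 553.7 -282.6   16. ]
hinge [249.5, 247.0] [243, 235, 15, 26, 235] [ 563.4 -370.2   16. ]
hinge [279.8, 260.3] [262, 253, 28, 12, 182] [ 651.2 -299.    16. ]
hinge [230.7, 261.7] [230, 258, 3, 7, 15] [ 587.7 -444.    16. ]
side
lid [249.5, 182.1] [235, 170, 43, 36, 749] [[746.0, -63.0, 115.0], [714.0, 8.0, 115.0], [716.0, 161.0, 115.0], [866.0, 37.0, 115.0]]
lid [283.8, 207.1] [249, 184, 72, 48, 1582] [[516.0, -32.0, 115.0], [536.0, 170.0, 115.0], [672.0, 156.0, 115.0], [650.0, -38.0, 115.0]]
yellow [330.1, 233.2] [324, 229, 13, 9, 31] [434.3  14.4  48. ]
bar [293.0, 199.4] [286, 193, 15, 14, 94] [585.7  29.6 125. ]
red [278.3, 287.0] [276, 281, 6, 15, 52]
mat [368.8, 188.1] [327, 161, 77, 55, 1074] [[624.0, -216.0, 3.0], [623.0, -429.0, 3.0], [403.0, -432.0, 3.0], [360.0, -221.0, 3.0]]
hinge [345.7, 164.6] [340, 160, 18, 15, 141] [ 639.  -361.3   16. ]
hinge [379.0, 164.4] [360, 160, 30, 14, 232] [ 533.1 -452.2   16. ]
hinge [362.0, 171.9] [354, 164, 16, 17, 110] [ 559.4 -365.    16. ]
hinge [351.5, 183.5] [345, 175, 15, 17, 115] [ 549.8 -277.5   16. ]
hinge [376.6, 196.3] [367, 189, 19, 16, 139] [ 431.5 -277.5   16. ]
hinge [348.5, 203.0] [340, 195, 26, 13, 181] [ 492.5 -177.6   16. ]
```

>>> step_arm([
  {"claw": 85,"delta_pos": [0,0,-30],"turn": 0.119},
  {"claw": 85,"delta_pos": [0,0,-30],"turn": 0.119},
  {"claw": 85,"delta_pos": [0,0,-30],"turn": 0.119},
  {"claw": 85,"delta_pos": [0,0,-30],"turn": 0.118},
])

```text
clock: 0.58
eef_pos: [224.0, -583.2, 321.9]
tcp_rot: [-3.141, 0.0, -0.114]
contact_force: [0.8, -1.8, -0.4]
opening: 0.995
grasp_force: 0.0
```

>>> step_arm([
  {"claw": 85,"delta_pos": [13,-35.5,0],"turn": 0},
  {"claw": 85,"delta_pos": [13,-35.5,0],"turn": 0},
  {"claw": 85,"delta_pos": [13,-35.5,0],"turn": 0},
  {"claw": 85,"delta_pos": [13,-35.5,0],"turn": 0},
  {"claw": 85,"delta_pos": [13,-35.5,0],"turn": 0},
  {"claw": 85,"delta_pos": [13,-35.5,0],"turn": 0},
  {"claw": 85,"delta_pos": [13,-35.5,0],"turn": 0},
  {"claw": 85,"delta_pos": [13,-35.5,0],"turn": 0},
])

```text
clock: 1.25
eef_pos: [358.5, -310.6, 320.8]
tcp_rot: [3.141, -0.0, -0.109]
contact_force: [1.6, 0.1, 0.1]
opening: 0.992
grasp_force: 0.0
```

>>> step_arm([
  {"claw": 85,"delta_pos": [13,-35.5,0],"turn": 0},
  {"claw": 85,"delta_pos": [13,-35.5,0],"turn": 0},
  {"claw": 85,"delta_pos": [13,-35.5,0],"turn": 0},
  {"claw": 85,"delta_pos": [13,-35.5,0],"turn": 0},
  {"claw": 85,"delta_pos": [13,-35.5,0],"turn": 0},
  {"claw": 85,"delta_pos": [13,-35.5,0],"turn": 0},
  {"claw": 85,"delta_pos": [13,-35.5,0],"turn": 0},
  {"claw": 85,"delta_pos": [13,-35.5,0],"turn": 0},
])

```text
clock: 1.92
eef_pos: [492.7, -39.3, 320.8]
tcp_rot: [3.142, -0.0, -0.108]
contact_force: [0.5, -1.0, -0.1]
opening: 0.999
grasp_force: 0.0
```

>>> step_arm([
  {"claw": 85,"delta_pos": [12,-35.5,0],"turn": 0},
  {"claw": 85,"delta_pos": [12,-35.5,0],"turn": 0},
  {"claw": 85,"delta_pos": [0,0,0],"turn": 0},
  {"claw": 85,"delta_pos": [0,0,0],"turn": 0},
])

```text
clock: 2.25
eef_pos: [524.1, 28.5, 320.3]
tcp_rot: [3.141, 0.001, -0.105]
contact_force: [-0.3, 0.7, -0.4]
opening: 0.999
grasp_force: 0.0
```

```bash
cat >> h.py <<'E'
def go(x,y,z,yaw=None):
    "tool-frame moves (turn first, then shift) from the measured pose"
    s=sense(); p=s["eef_pos"]; y0=s["tcp_rot"][2]
    yw=y0 if yaw is None else yaw
    t=-((yw-y0+np.pi)%(2*np.pi)-np.pi); d=np.array([x,y,z])-p
    c,sn=np.cos(yw),np.sin(yw)
    print("turn %.3f dx %.1f dy %.1f dz %.1f"%(t,c*d[0]+sn*d[1],sn*d[0]-c*d[1],-d[2]))
E
python3 - <<'E'
from h import *
import pickle
s=sense();print(s["eef_pos"],s["tcp_rot"],s["qpos"],s["clock"])
f=grab_frame("wrist");pickle.dump(f,open("w1.pkl","wb"))
crop(f,0,0,640,400,1.25,"w1")
a,b=pickle.load(open("f0.pkl","rb"))
print("stylus handle",tri([(a,(405.7,125.4)),(b,(278.3,287))]))
E
```

```text
[524.05094051  28.45514703 320.26734455] [ 3.14148570e+00  7.55737097e-04 -1.04917500e-01] [5.13785327e-02 9.83406221e-02 1.69421738e+00 1.22835266e-05
 1.34979783e+00 1.72708962e+00] 2.25
stylus handle [385.19004443 324.99476361 109.75334591]
```

View pics/w1.png

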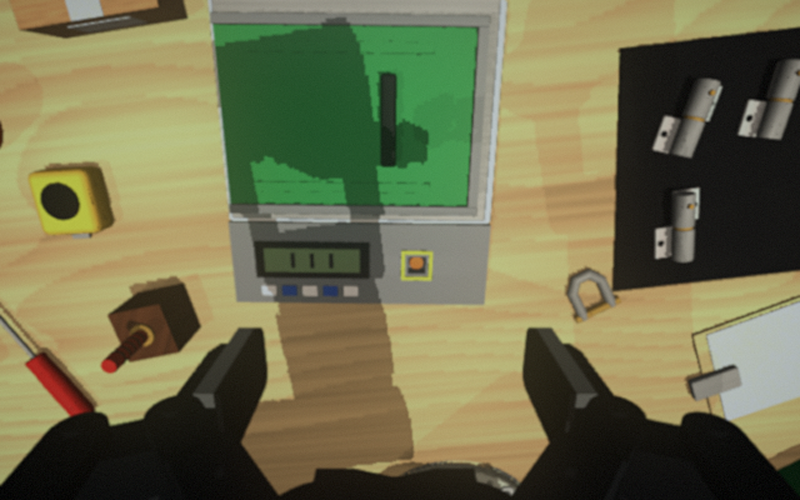

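The wrist view shows the whole scale. The bar is at (388,120) in the picture and the key in its yellow frame at (417,265). The lid's green runs x 215-475 with no rim at left (+y). The stylus is at (125,350).

Run:
```python
from h import *
import pickle
f=pickle.load(open("w1.pkl","rb")); a,b=pickle.load(open("f0.pkl","rb"))
for c,s,m in blobs(f["img"],(50,110,30),(75,255,255),1000,(160,10,230,165)):
    h=cv2.minAreaRect(np.argwhere(m)[:,::-1].astype(np.float32)); P=[onz(f,q,115) for q in cv2.boxPoints(h)]
    print("lid",s,np.round(P,1).tolist(),np.mean(P,0))
for c,s,m in blobs(f["img"],(0,0,0),(180,255,28),100,(300,50,25,90)):
    r=cv2.minAreaRect(np.argwhere(m)[:,::-1].astype(np.float32)); print("bar top",c,s,r,onz(f,r[0],135).round(1))
    q=cv2.boxPoints(r);print(np.round([onz(f,k,135) for k in q],1).tolist())
for c,s,m in blobs(f["img"],(22,150,120),(34,255,255),20,(310,190,50,40)):
    print("yel",c,s,onz(f,(s[0]+(s[2]-1)/2,s[1]+(s[3]-1)/2),48).round(1))
for c,s,m in blobs(f["img"],(5,150,100),(18,255,255),8,(320,195,30,30)): print("key",c,s,onz(f,c,40).round(1))
for c,s,m in blobs(f["img"],(0,180,60),(8,255,255),20,(70,240,60,60)): print("red",c,s)
for c,s,m in blobs(f["img"],(0,200,120),(8,255,255),20,(70,240,60,60)): print("redtop",c,s,onz(f,c,124))
```

```text
lid [171, 20, 211, 145, 27576] [[535.2, 185.0, 115.0], [672.3, 151.8, 115.0], [648.6, -48.2, 115.0], [508.6, -39.2, 115.0]] [591.18157876  62.35571506 115.        ]
yel [323.2, 215.7] [321, 204, 10, 19, 28] [434.2  24.3  48. ]
key [332.6, 210.3] [328, 207, 10, 8, 72] [434.1  14.5  40. ]
red [87.4, 291.9] [82, 286, 12, 12, 103]
redtop [86.9, 292.5] [82, 288, 11, 9, 67] [391.71165841 315.75535643 124.        ]
```

Run:
```python
from h import *
import pickle
f=pickle.load(open("w1.pkl","rb")); a,b=pickle.load(open("f0.pkl","rb"))
for c,s,m in blobs(f["img"],(0,0,0),(180,110,60),60,(295,45,30,100)):
    r=cv2.minAreaRect(np.argwhere(m)[:,::-1].astype(np.float32)); print("bar",c,s,r,onz(f,c,135).round(1),onz(f,c,125).round(1))
m=cv2.inRange(cv2.cvtColor(f["img"],cv2.COLOR_RGB2HSV),(20,90,60),(36,255,255))[190:235,310:355]
y,x=np.nonzero(m); print("yel",x.min()+310,x.max()+310,y.min()+190,y.max()+190)
print(onz(f,(310+(x.min()+x.max())/2,190+(y.min()+y.max())/2),48))
# stylus handle rows: top ends
for n,g,box in(("a",a,(395,115,16,30)),("b",b,(268,272,25,30)),("w",f,(70,240,60,60))):
    M=cv2.inRange(cv2.cvtColor(g["img"],cv2.COLOR_RGB2HSV),(0,150,40),(9,255,255))|cv2.inRange(cv2.cvtColor(g["img"],cv2.COLOR_RGB2HSV),(172,150,40),(180,255,255))
    X,Y,W,H=box; y,x=np.nonzero(M[Y:Y+H,X:X+W]); print(n,len(x),x.min()+X,x.max()+X,y.min()+Y,y.max()+Y)
    for r in range(y.min(),y.max()+1): 
        k=x[y==r]; print(r+Y,k.min()+X if len(k) else 0,k.max()+X if len(k) else 0,end="; ")
    print()
# block top corners in wrist: edges
crop(f,70,215,100,80,6,"blk")
```

```text
bar [310.1, 94.7] [305, 59, 12, 73, 773] ((310.5, 95.0), (72.0, 11.0), 90.0) [589.   26.5 135. ] [588.6  26.7 125. ]
yel 321 345 200 224
[434.60984666  14.30497825  48.        ]
a 30 397 410 124 143
124 405 406; 125 405 407; 126 405 406; 127 405 406; 128 405 405; 129 405 405; 130 404 405; 131 403 405; 132 402 405; 133 403 405; 134 403 404; 135 397 404; 136 0 0; 137 0 0; 138 0 0; 139 0 0; 140 0 0; 141 399 410; 142 0 0; 143 407 407; 
b 84 272 289 280 300
280 278 278; 281 276 280; 282 276 280; 283 276 280; 284 276 280; 285 276 280; 286 276 280; 287 276 280; 288 276 281; 289 277 281; 290 276 281; 291 276 281; 292 277 281; 293 277 284; 294 277 281; 295 277 280; 296 272 285; 297 274 289; 298 0 0; 299 0 0; 300 287 287; 
w 257 81 116 265 297
265 112 112; 266 113 114; 267 115 115; 268 107 116; 269 109 116; 270 110 111; 271 104 113; 272 103 113; 273 107 113; 274 108 113; 275 98 102; 276 100 110; 277 103 105; 278 96 109; 279 94 106; 280 95 100; 281 99 101; 282 92 101; 283 90 102; 284 89 102; 285 88 102; 286 87 98; 287 85 98; 288 83 98; 289 82 97; 290 82 97; 291 81 95; 292 81 94; 293 81 93; 294 82 93; 295 82 92; 296 83 92; 297 85 90;
```

View pics/blk.png

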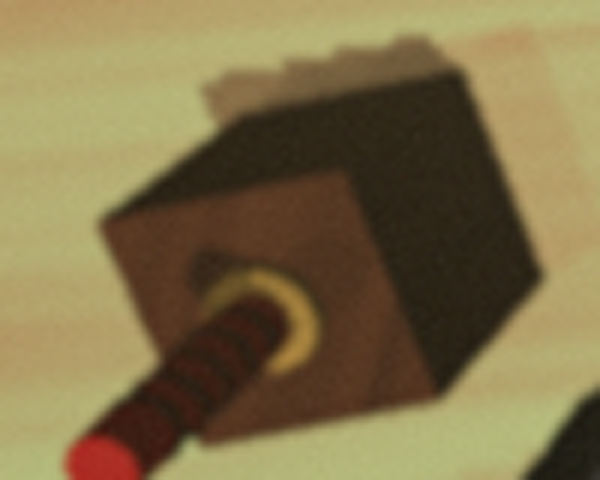

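Run:
```python
from h import *
import pickle
f=pickle.load(open("w1.pkl","rb"))
o=np.array([70,215])-.5
P=[onz(f,o+np.array(q)/6,60) for q in [(100,222),(345,172),(440,400),(205,442)]]
print(np.round(P,1).tolist(),np.mean(P,0))
print(onz(f,o+np.array([264,322])/6,64),onz(f,o+np.array([102,465])/6,124))
go(588.7,26.6,140,-0.108)
```

```text
[[417.2, 348.8, 60.0], [423.6, 290.4, 60.0], [365.2, 283.9, 60.0], [359.8, 341.5, 60.0]] [391.44199818 316.16644828  60.        ]
[390.90732229 316.15177487  64.        ] [392.42731423 316.02690506 124.        ]
turn 0.002 dx 64.8 dy -6.4 dz 180.3
```

>>> step_arm([
  {"claw": 70,"delta_pos": [13,-1.3,36],"turn": 0},
  {"claw": 70,"delta_pos": [13,-1.3,36],"turn": 0},
  {"claw": 70,"delta_pos": [13,-1.3,36],"turn": 0},
  {"claw": 70,"delta_pos": [13,-1.3,36],"turn": 0},
  {"claw": 70,"delta_pos": [13,-1.3,24],"turn": 0},
  {"claw": 70,"delta_pos": [0,0,12],"turn": 0},
  {"claw": 70,"delta_pos": [0,0,12],"turn": 0},
  {"claw": 70,"delta_pos": [0,0,0],"turn": 0},
])

```text
clock: 2.97
eef_pos: [587.2, 25.2, 127.0]
tcp_rot: [3.141, 0.003, -0.109]
contact_force: [-0.3, 0.2, 0.5]
opening: 0.821
grasp_force: 0.0
```

>>> step_arm([
  {"claw": 5,"delta_pos": [0,0,0],"turn": 0},
  {"claw": 5,"delta_pos": [0,0,0],"turn": 0},
  {"claw": 5,"delta_pos": [0,0,0],"turn": 0},
  {"claw": 5,"delta_pos": [0,0,0],"turn": 0},
  {"claw": 5,"delta_pos": [0,0,0],"turn": 0},
  {"claw": 5,"delta_pos": [0,0,0],"turn": 0},
  {"claw": 5,"delta_pos": [0,0,0],"turn": 0},
  {"claw": 5,"delta_pos": [0,0,0],"turn": 0},
], force=40)

```text
clock: 3.63
eef_pos: [589.1, 26.3, 128.8]
tcp_rot: [-3.142, -0.0, -0.108]
contact_force: [0.3, -0.6, -0.2]
opening: 0.059
grasp_force: 0.0
```

Run:
```python
from h import *
f=grab_frame("wrist");g=grab_frame("side")
A=cv2.resize(f["img"][:,120:520],(800,800))[:, :]
A=cv2.resize(f["img"][60:400,150:500],(400,390)); B=cv2.resize(g["img"][140:260,230:350],(390,390),interpolation=cv2.INTER_CUBIC)
cv2.imwrite("pics/m1.png",np.hstack([A,B])[:,:,::-1])
print(sense()["opening"],sense()["grasp_force"])
```

```text
0.05860016797115936 0.0
```

View pics/m1.png

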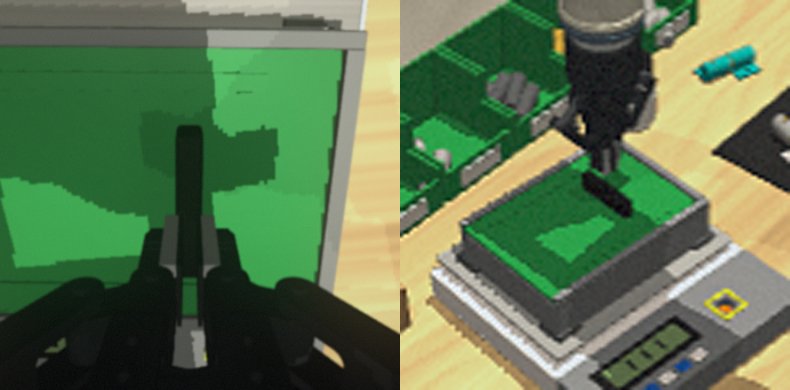

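Run:
```python
from h import *
g=grab_frame("side");f=grab_frame("wrist");s=sense();p=s["eef_pos"];print(p,s["tcp_rot"],s["opening"])
print("TCP",proj(g,p),"tips",proj(g,p-[0,0,8]))
print("wrist tips",proj(f,p-[0,0,8]),"bar",proj(f,[589+35*.994,26.5-35*.108,135]),proj(f,[589+35*.994,26.5-35*.108,125]),proj(f,[589,26.5,135]))
A=cv2.resize(f["img"][150:400,220:420],None,fx=2.4,fy=2.4,interpolation=cv2.INTER_CUBIC);B=cv2.resize(g["img"][150:225,265:320],None,fx=6,fy=8,interpolation=cv2.INTER_CUBIC)
h=600
cv2.imwrite("pics/m2.png",np.hstack([A,B[:600]])[:,:800,::-1])
```

```text
[589.12649869  26.23668957 128.64303689] [ 3.14157527e+00  5.95434255e-05 -1.08146094e-01] 0.057246621252237014
TCP [[292.87131921 197.66154598]] tips [[292.91643723 199.38942515]]
wrist tips [[314.80973522 230.29704511]] bar [[314.20354327 174.69613725]] [[314.27976646 169.74455467]] [[314.25651019 241.82104694]]
```

View pics/m2.png

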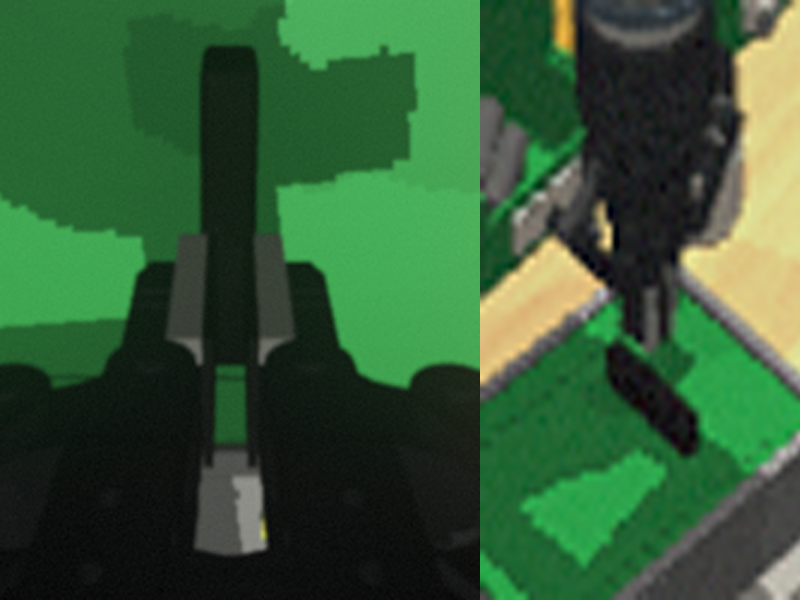

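Run:
```python
import rig
print([k for k in dir(rig) if k[0]!='_'])
from h import *
s=sense();p=s["eef_pos"];f=grab_frame("wrist");g=grab_frame("side")
for z in (-8,0,10,20,30):
  q=p+[11*.994,-11*.108,z]; print(z,proj(f,q).round(1),proj(g,p+[0,0,z]).round(1))
crop(g,255,140,70,80,7,"m3")
```

```text
['MotionError', 'grab_frame', 'sense', 'sign_off', 'tcp_to_tips']
-8 [[314.8 211.3]] [[292.9 199.4]]
0 [[314.8 216.7]] [[292.9 197.7]]
10 [[314.7 224.1]] [[292.8 195.5]]
20 [[314.7 232.4]] [[292.8 193.3]]
30 [[314.6 241.6]] [[292.7 191.1]]
```

>>> step_arm([
  {"claw": 40,"delta_pos": [0,0,0],"turn": 0},
  {"claw": 40,"delta_pos": [0,0,0],"turn": 0},
  {"claw": 40,"delta_pos": [0,0,0],"turn": 0},
  {"claw": 40,"delta_pos": [0,0,0],"turn": 0},
])

```text
clock: 4.27
eef_pos: [589.1, 26.2, 128.7]
tcp_rot: [-3.142, 0.0, -0.108]
contact_force: [-0.2, -0.4, -0.5]
opening: 0.466
grasp_force: 0.0
```

Run:
```python
from h import *
print(tcp_to_tips)
f=grab_frame("wrist");g=grab_frame("side");
A=cv2.resize(f["img"][150:400,190:440],None,fx=2.2,fy=2.2,interpolation=cv2.INTER_CUBIC);B=cv2.resize(g["img"][150:225,265:306],None,fx=6,fy=550/75,interpolation=cv2.INTER_CUBIC)
cv2.imwrite("pics/m4.png",np.hstack([A,B])[:,:800,::-1])
```

```text
8.0
```

View pics/m4.png

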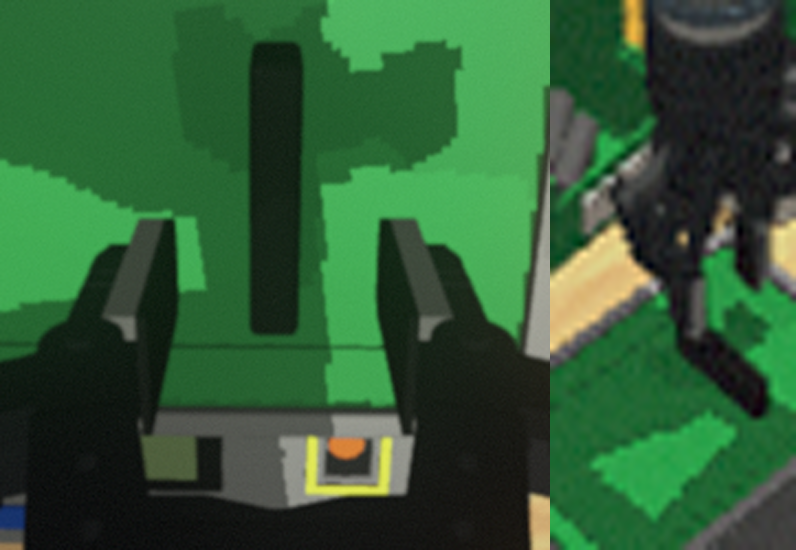

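>>> step_arm([
  {"claw": 40,"delta_pos": [0,0,2],"turn": 0},
  {"claw": 40,"delta_pos": [0,0,2],"turn": 0},
  {"claw": 40,"delta_pos": [0,0,0],"turn": 0},
])

```text
clock: 4.62
eef_pos: [588.8, 26.2, 124.2]
tcp_rot: [3.141, 0.001, -0.108]
contact_force: [-0.8, 0.3, -0.1]
opening: 0.468
grasp_force: 0.0
```

>>> step_arm([
  {"claw": 40,"delta_pos": [0,0,2],"turn": 0},
  {"claw": 40,"delta_pos": [0,0,2],"turn": 0},
  {"claw": 40,"delta_pos": [0,0,0],"turn": 0},
])

```text
clock: 4.87
eef_pos: [588.8, 26.2, 120.2]
tcp_rot: [3.141, 0.001, -0.108]
contact_force: [0.7, -0.1, -0.1]
opening: 0.468
grasp_force: 0.0
```

>>> step_arm([
  {"claw": 40,"delta_pos": [0,0,2],"turn": 0},
  {"claw": 40,"delta_pos": [0,0,0],"turn": 0},
  {"claw": 40,"delta_pos": [0,0,0],"turn": 0},
])

```text
clock: 5.12
eef_pos: [589.0, 26.2, 118.6]
tcp_rot: [3.142, 0.0, -0.108]
contact_force: [-0.0, -0.3, 0.1]
opening: 0.471
grasp_force: 0.0
```

>>> step_arm([
  {"claw": 5,"delta_pos": [0,0,0],"turn": 0},
  {"claw": 5,"delta_pos": [0,0,0],"turn": 0},
  {"claw": 5,"delta_pos": [0,0,0],"turn": 0},
  {"claw": 5,"delta_pos": [0,0,0],"turn": 0},
  {"claw": 5,"delta_pos": [0,0,0],"turn": 0},
], force=30)

```text
clock: 5.53
eef_pos: [589.1, 26.2, 118.7]
tcp_rot: [-3.142, -0.0, -0.108]
contact_force: [0.5, 0.9, -1.0]
opening: 0.061
grasp_force: 0.0
```

>>> step_arm([
  {"claw": 5,"delta_pos": [0,0,2],"turn": 0},
  {"claw": 5,"delta_pos": [0,0,0],"turn": 0},
])

```text
clock: 5.7
eef_pos: [588.9, 26.2, 116.4]
tcp_rot: [3.142, 0.0, -0.108]
contact_force: [0.2, 0.8, -0.2]
opening: 0.062
grasp_force: 0.0
```

>>> step_arm([
  {"claw": 5,"delta_pos": [0,0,2],"turn": 0},
  {"claw": 5,"delta_pos": [0,0,0],"turn": 0},
])

```text
clock: 5.87
eef_pos: [588.9, 26.2, 114.3]
tcp_rot: [3.142, 0.0, -0.108]
contact_force: [0.5, 0.5, -0.5]
opening: 0.059
grasp_force: 0.0
```

>>> step_arm([
  {"claw": 5,"delta_pos": [0,0,2],"turn": 0},
  {"claw": 5,"delta_pos": [0,0,0],"turn": 0},
])

```text
clock: 6.03
eef_pos: [588.9, 26.2, 112.3]
tcp_rot: [3.142, 0.0, -0.108]
contact_force: [-0.3, 0.5, 0.5]
opening: 0.057
grasp_force: 0.0
```

>>> step_arm([
  {"claw": 5,"delta_pos": [0,0,2],"turn": 0},
  {"claw": 5,"delta_pos": [0,0,0],"turn": 0},
])

```text
clock: 6.2
eef_pos: [588.9, 26.2, 110.3]
tcp_rot: [3.142, 0.0, -0.108]
contact_force: [-1.4, -0.7, -0.3]
opening: 0.059
grasp_force: 0.0
```

>>> step_arm([
  {"claw": 5,"delta_pos": [0,0,2],"turn": 0},
  {"claw": 5,"delta_pos": [0,0,0],"turn": 0},
])

```text
clock: 6.37
eef_pos: [589.0, 26.2, 108.4]
tcp_rot: [3.142, 0.0, -0.108]
contact_force: [0.4, 0.1, -0.4]
opening: 0.057
grasp_force: 0.0
```

>>> step_arm([
  {"claw": 5,"delta_pos": [0,0,1.5],"turn": 0},
  {"claw": 5,"delta_pos": [0,0,0],"turn": 0},
])

```text
clock: 6.53
eef_pos: [589.0, 26.2, 106.9]
tcp_rot: [3.142, 0.0, -0.108]
contact_force: [-0.5, 0.5, -0.1]
opening: 0.054
grasp_force: 0.0
```

Run:
```python
from h import *
f=grab_frame("wrist");g=grab_frame("side");a=grab_frame("scene")
R=lambda im,w,h:cv2.resize(im,(w,h),interpolation=cv2.INTER_CUBIC)
A=R(f["img"][140:400,200:430],300,340);B=R(g["img"][155:223,265:315],250,340);C=R(a["img"][140:222,330:390],250,340)
cv2.imwrite("pics/m5.png",np.hstack([A,B,C])[:,:,::-1])
p=sense()["eef_pos"]
print(p,proj(a,p),proj(a,p+[0,0,25]),proj(g,p),proj(g,p+[0,0,25]))
```

```text
[589.14673824  26.23101893 107.20589422] [[361.06634662 194.89468797]] [[361.71011352 190.54896539]] [[292.988321  202.2614535]] [[292.84776986 196.88476359]]
```

View pics/m5.png

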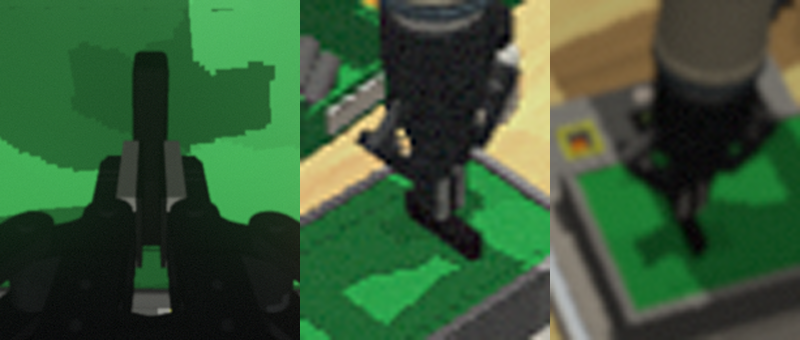

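>>> step_arm([
  {"claw": 5,"delta_pos": [0,0,1.5],"turn": 0},
  {"claw": 5,"delta_pos": [0,0,0],"turn": 0},
])

```text
clock: 6.85
eef_pos: [589.0, 26.2, 105.5]
tcp_rot: [3.142, 0.0, -0.108]
contact_force: [0.1, -0.9, -0.2]
opening: 0.061
grasp_force: 0.0
```

>>> step_arm([
  {"claw": 5,"delta_pos": [0,0,1.5],"turn": 0},
  {"claw": 5,"delta_pos": [0,0,0],"turn": 0},
])

```text
clock: 7.02
eef_pos: [589.3, 26.2, 104.7]
tcp_rot: [-3.142, -0.0, -0.108]
contact_force: [-0.9, 1.4, 3.8]
opening: 0.055
grasp_force: 1.9
```

>>> step_arm([
  {"claw": 5,"delta_pos": [0,0,1.5],"turn": 0},
  {"claw": 5,"delta_pos": [0,0,0],"turn": 0},
])

```text
clock: 7.18
eef_pos: [589.4, 26.2, 104.4]
tcp_rot: [-3.141, -0.001, -0.108]
contact_force: [-6.3, 0.4, 17.8]
opening: 0.054
grasp_force: 8.5
```

>>> step_arm([
  {"claw": 5,"delta_pos": [0,0,1.5],"turn": 0},
  {"claw": 5,"delta_pos": [0,0,0],"turn": 0},
])

```text
clock: 7.35
eef_pos: [589.5, 26.3, 104.3]
tcp_rot: [-3.141, -0.001, -0.108]
contact_force: [-10.4, -0.5, 29.7]
opening: 0.062
grasp_force: 14.8
```

>>> step_arm([
  {"claw": 5,"delta_pos": [0,0,-10],"turn": 0},
  {"claw": 40,"delta_pos": [0,0,0],"turn": 0},
  {"claw": 40,"delta_pos": [0,0,0],"turn": 0},
  {"claw": 40,"delta_pos": [0,0,0],"turn": 0},
  {"claw": 40,"delta_pos": [0,0,0],"turn": 0},
])

```text
clock: 7.77
eef_pos: [588.7, 26.2, 110.5]
tcp_rot: [3.141, 0.001, -0.108]
contact_force: [0.2, 0.2, 0.5]
opening: 0.471
grasp_force: 0.0
```

Contact with the bar's top at a reported TCP z of 105 means the real tips are about 30 mm above the reported TCP z. I will use that offset from here on. Going down to 90.

>>> step_arm([
  {"claw": 40,"delta_pos": [0,0,7],"turn": 0},
  {"claw": 40,"delta_pos": [0,0,7],"turn": 0},
  {"claw": 40,"delta_pos": [0,0,4],"turn": 0},
  {"claw": 40,"delta_pos": [0,0,2],"turn": 0},
  {"claw": 40,"delta_pos": [0,0,0],"turn": 0},
])

```text
clock: 8.18
eef_pos: [588.5, 26.2, 90.1]
tcp_rot: [3.141, 0.002, -0.108]
contact_force: [-0.8, -0.9, -0.1]
opening: 0.465
grasp_force: 0.0
```

>>> step_arm([
  {"claw": 5,"delta_pos": [0,0,0],"turn": 0},
  {"claw": 5,"delta_pos": [0,0,0],"turn": 0},
  {"claw": 5,"delta_pos": [0,0,0],"turn": 0},
  {"claw": 5,"delta_pos": [0,0,0],"turn": 0},
  {"claw": 5,"delta_pos": [0,0,0],"turn": 0},
], force=40)

```text
clock: 8.6
eef_pos: [589.4, 26.6, 91.5]
tcp_rot: [-3.141, -0.001, -0.109]
contact_force: [0.2, 3.6, 2.5]
opening: 0.129
grasp_force: 41.4
```

>>> step_arm([
  {"claw": 5,"delta_pos": [0,-4,0],"turn": 0},
  {"claw": 5,"delta_pos": [0,-6,0],"turn": 0},
  {"claw": 5,"delta_pos": [0,-6,0],"turn": 0},
  {"claw": 5,"delta_pos": [0,-8,0],"turn": 0},
  {"claw": 5,"delta_pos": [0,-8,0],"turn": 0},
  {"claw": 5,"delta_pos": [0,-8,0],"turn": 0},
  {"claw": 5,"delta_pos": [0,0,0],"turn": 0},
])

```text
clock: 9.18
eef_pos: [594.3, 67.9, 91.5]
tcp_rot: [-3.141, -0.001, -0.107]
contact_force: [1.7, 1.2, 2.8]
opening: 0.126
grasp_force: 41.7
```

>>> step_arm([
  {"claw": 5,"delta_pos": [0,-16,0],"turn": 0},
  {"claw": 5,"delta_pos": [0,-16,0],"turn": 0},
  {"claw": 5,"delta_pos": [0,-16,0],"turn": 0},
  {"claw": 5,"delta_pos": [0,-16,0],"turn": 0},
  {"claw": 5,"delta_pos": [0,-16,0],"turn": 0},
  {"claw": 5,"delta_pos": [0,-16,0],"turn": 0},
  {"claw": 5,"delta_pos": [0,-16,0],"turn": 0},
  {"claw": 5,"delta_pos": [0,-16,0],"turn": 0},
])

```text
clock: 9.85
eef_pos: [609.2, 193.9, 91.6]
tcp_rot: [-3.141, -0.004, -0.108]
contact_force: [8.5, -2.7, -0.2]
opening: 0.129
grasp_force: 41.2
```

>>> step_arm([
  {"claw": 5,"delta_pos": [0,-8,0],"turn": 0},
  {"claw": 5,"delta_pos": [0,-6,0],"turn": 0},
  {"claw": 5,"delta_pos": [0,-5,0],"turn": 0},
  {"claw": 5,"delta_pos": [0,-2,0],"turn": 0},
  {"claw": 5,"delta_pos": [0,0,0],"turn": 0},
])

```text
clock: 10.27
eef_pos: [611.7, 215.1, 91.6]
tcp_rot: [-3.14, -0.004, -0.108]
contact_force: [8.6, 0.7, 0.1]
opening: 0.127
grasp_force: 41.1
```

>>> step_arm([
  {"claw": 5,"delta_pos": [2,-2,0],"turn": 0},
  {"claw": 5,"delta_pos": [0,0,0],"turn": 0},
])

```text
clock: 10.43
eef_pos: [611.7, 215.3, 91.5]
tcp_rot: [3.14, 0.0, -0.108]
contact_force: [-0.8, -4.9, 7.2]
opening: 0.128
grasp_force: 42.2
```

>>> step_arm([
  {"claw": 30,"delta_pos": [0,0,0],"turn": 0},
  {"claw": 30,"delta_pos": [0,0,0],"turn": 0},
  {"claw": 40,"delta_pos": [0,0,0],"turn": 0},
  {"claw": 40,"delta_pos": [0,0,0],"turn": 0},
  {"claw": 40,"delta_pos": [0,0,-30],"turn": 0},
  {"claw": 40,"delta_pos": [0,0,-40],"turn": 0},
  {"claw": 60,"delta_pos": [0,0,-40],"turn": 0},
  {"claw": 60,"delta_pos": [0,0,-40],"turn": 0},
])

```text
clock: 11.1
eef_pos: [611.0, 215.9, 242.4]
tcp_rot: [3.141, 0.001, -0.108]
contact_force: [0.6, 0.0, -0.4]
opening: 0.7
grasp_force: 0.0
```

Run:
```python
from h import *
import pickle
a,b=pickle.load(open("f0.pkl","rb"))
print("can",onz(a,(473,181),0),onz(b,(188,305),0),"can top",tri([(a,(484,145)),(b,(180,262))]))
print("tape",onz(a,(436,166),17),"driver",onz(a,(425,118),10))
go(391.6,316.1,130,-0.108)
```

```text
can [ 6.49309481e+02  4.74381583e+02 -2.27373675e-13] [609.53868848 494.79011923   0.        ] can top [623.75981638 474.81384537 174.8211246 ]
tape [541.3345679  379.23109186  17.        ] driver [310.29858712 482.30235164  10.        ]
turn 0.000 dx -229.0 dy -76.0 dz 112.4
```

Clear of the can. Moving over the stylus, then down in steps.

>>> step_arm([
  {"claw": 60,"delta_pos": [-33,-11,0],"turn": 0},
  {"claw": 60,"delta_pos": [-33,-11,0],"turn": 0},
  {"claw": 60,"delta_pos": [-33,-11,0],"turn": 0},
  {"claw": 60,"delta_pos": [-33,-11,0],"turn": 0},
  {"claw": 60,"delta_pos": [-33,-11,0],"turn": 0},
  {"claw": 60,"delta_pos": [-33,-11,0],"turn": 0},
  {"claw": 60,"delta_pos": [-31,-10,0],"turn": 0},
  {"claw": 60,"delta_pos": [0,0,30],"turn": 0},
])

```text
clock: 11.77
eef_pos: [390.3, 319.8, 215.4]
tcp_rot: [-3.135, -0.004, -0.106]
contact_force: [2.0, 0.9, 0.5]
opening: 0.703
grasp_force: 0.0
```

>>> step_arm([
  {"claw": 60,"delta_pos": [0,0,40],"turn": 0},
  {"claw": 60,"delta_pos": [0,0,35],"turn": 0},
  {"claw": 60,"delta_pos": [0,0,0],"turn": 0},
  {"claw": 60,"delta_pos": [0,0,0],"turn": 0},
])

```text
clock: 12.1
eef_pos: [391.1, 315.5, 135.4]
tcp_rot: [3.139, 0.003, -0.108]
contact_force: [1.1, 0.1, 0.5]
opening: 0.701
grasp_force: 0.0
```

Run:
```python
from h import *
s=sense();print(s["eef_pos"],s["qpos"]);f=grab_frame("wrist")
for c,q,m in blobs(f["img"],(0,170,40),(8,255,255),30): print("red",c,q,onz(f,c,124).round(1))
go(391.6,316.1,48,-0.108)
cv2.imwrite("pics/w2.png",f["img"][:,:,::-1])
```

```text
[391.11645329 315.45518089 135.35105816] [6.75662233e-01 2.44086338e-01 1.95159452e+00 1.24083904e-04
 9.49894748e-01 2.35435518e+00]
red [312.6, 199.5] [304, 198, 17, 5, 34] [407.7 314.8 124. ]
red [311.9, 204.3] [302, 202, 21, 7, 35] [405.  315.5 124. ]
red [310.9, 223.5] [297, 207, 29, 33, 695] [393.9 317.3 124. ]
red [147.9, 277.1] [112, 237, 72, 83, 2226] [370.8 415.2 124. ]
turn -0.000 dx -0.8 dy 0.4 dz 89.0
```

>>> step_arm([
  {"claw": 60,"delta_pos": [0.3,0,25],"turn": 0},
  {"claw": 60,"delta_pos": [0,0,25],"turn": 0},
  {"claw": 60,"delta_pos": [0,0,20],"turn": 0},
  {"claw": 60,"delta_pos": [0,0,12],"turn": 0},
  {"claw": 60,"delta_pos": [0,0,5],"turn": 0},
  {"claw": 60,"delta_pos": [0,0,0],"turn": 0},
])

```text
clock: 12.65
eef_pos: [393.5, 316.7, 50.1]
tcp_rot: [-3.141, -0.001, -0.109]
contact_force: [-0.2, -0.4, -0.9]
opening: 0.706
grasp_force: 0.0
```

>>> step_arm([
  {"claw": 8,"delta_pos": [0,0,0],"turn": 0},
  {"claw": 8,"delta_pos": [0,0,0],"turn": 0},
  {"claw": 8,"delta_pos": [0,0,0],"turn": 0},
  {"claw": 8,"delta_pos": [0,0,0],"turn": 0},
  {"claw": 8,"delta_pos": [0,0,0],"turn": 0},
  {"claw": 8,"delta_pos": [0,0,0],"turn": 0},
], force=40)

```text
clock: 13.15
eef_pos: [393.3, 316.7, 50.2]
tcp_rot: [-3.14, -0.001, -0.108]
contact_force: [-1.4, 0.2, 7.8]
opening: 0.176
grasp_force: 39.1
```

>>> step_arm([
  {"claw": 8,"delta_pos": [0,0,-10],"turn": 0},
  {"claw": 8,"delta_pos": [0,0,-15],"turn": 0},
  {"claw": 8,"delta_pos": [0,0,-20],"turn": 0},
  {"claw": 8,"delta_pos": [0,0,-20],"turn": 0},
  {"claw": 8,"delta_pos": [0,0,-20],"turn": 0},
  {"claw": 8,"delta_pos": [0,0,-10],"turn": 0},
  {"claw": 8,"delta_pos": [0,0,0],"turn": 0},
])

```text
clock: 13.73
eef_pos: [393.7, 317.1, 146.7]
tcp_rot: [-3.139, -0.003, -0.108]
contact_force: [-0.1, 0.2, -1.7]
opening: 0.175
grasp_force: 39.0
```

Run:
```python
from h import *
s=sense();p=s["eef_pos"];print(p,s["opening"],s["grasp_force"])
f=grab_frame("wrist")
print("proj tip",proj(f,p+[-1.7,-.6,-38-2]),"handle bot",proj(f,p+[-1.7,-.6,16]))
crop(f,220,100,200,150,4,"st")
go(434.6,14.4,145,-0.108)
```

```text
[393.73943211 317.11259313 146.73318941] 0.17518268792789116 39.00363564491272
proj tip [[316.32251601 212.81192734]] handle bot [[316.18287467 253.15280643]]
turn -0.000 dx 73.9 dy 295.9 dz 0.2
```

View pics/st.png

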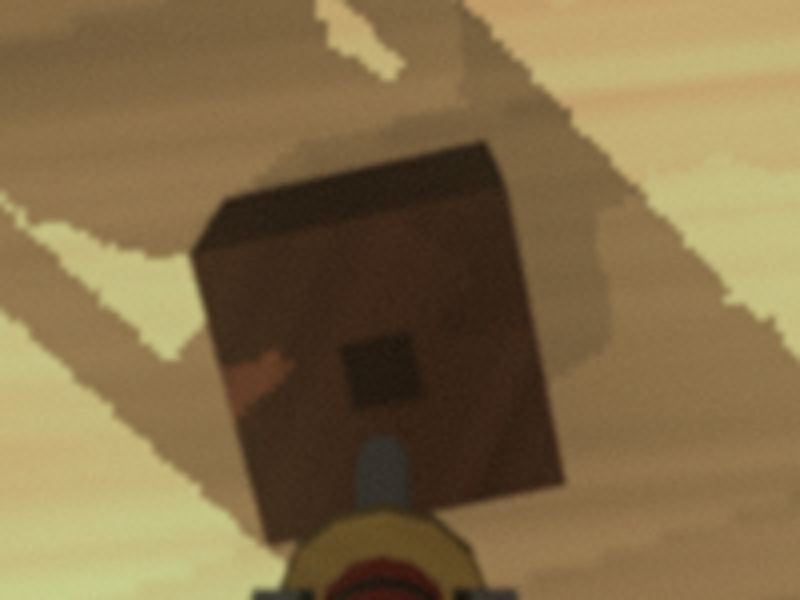

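The crop shows the stylus held upright: tip at crop (383,440), collar at (383,560), and the empty hole at (382,372).

Run:
```python
from h import *
f=grab_frame("wrist");p=sense()["eef_pos"]
print("hole",onz(f,(220+382/4-.5,100+372/4-.5),60),"tip",onz(f,(220+383/4-.5,100+446/4-.5),106.7),p)
```

```text
hole [390.87397095 316.94709425  60.        ] tip [393.12323193 316.38860559 106.7       ] [392.4022307  315.99098067 144.07383778]
```

>>> step_arm([
  {"claw": 8,"delta_pos": [9.5,37,0],"turn": 0},
  {"claw": 8,"delta_pos": [9.5,37,0],"turn": 0},
  {"claw": 8,"delta_pos": [9.5,37,0],"turn": 0},
  {"claw": 8,"delta_pos": [9.5,37,0],"turn": 0},
  {"claw": 8,"delta_pos": [9.5,37,0],"turn": 0},
  {"claw": 8,"delta_pos": [9.5,37,0],"turn": 0},
  {"claw": 8,"delta_pos": [9.5,37,0],"turn": 0},
  {"claw": 8,"delta_pos": [8.5,36,0],"turn": 0},
])

```text
clock: 14.5
eef_pos: [434.2, 12.9, 142.9]
tcp_rot: [3.141, 0.002, -0.108]
contact_force: [0.7, 0.2, -0.7]
opening: 0.178
grasp_force: 39.2
```

>>> step_arm([
  {"claw": 8,"delta_pos": [0,0,15],"turn": 0},
  {"claw": 8,"delta_pos": [0,0,15],"turn": 0},
  {"claw": 8,"delta_pos": [0,0,5],"turn": 0},
  {"claw": 8,"delta_pos": [0,0,0],"turn": 0},
  {"claw": 8,"delta_pos": [0,0,0],"turn": 0},
  {"claw": 8,"delta_pos": [0,0,0],"turn": 0},
])

```text
clock: 15.0
eef_pos: [435.4, 15.2, 109.4]
tcp_rot: [-3.142, 0.0, -0.107]
contact_force: [0.2, -0.3, -0.5]
opening: 0.176
grasp_force: 39.4
```

Run:
```python
from h import *
f=grab_frame("wrist");p=sense()["eef_pos"];print(p)
m=cv2.inRange(cv2.cvtColor(f["img"],cv2.COLOR_RGB2HSV),(20,90,60),(36,255,255))[100:235,260:380]
n,l,s,c=cv2.connectedComponentsWithStats(m)
for i in range(1,n):
    if s[i,4]>20: x,y,w,h=s[i,:4]; print(s[i],"frame@48",onz(f,(260+x+(w-1)/2,100+y+(h-1)/2),48))
crop(f,220,100,200,150,4,"key")
```

```text
[435.60884163  15.25248732 109.59336465]
[  32   77   50   47 1032] frame@48 [434.9243046   14.23863212  48.        ]
```

View pics/key.png

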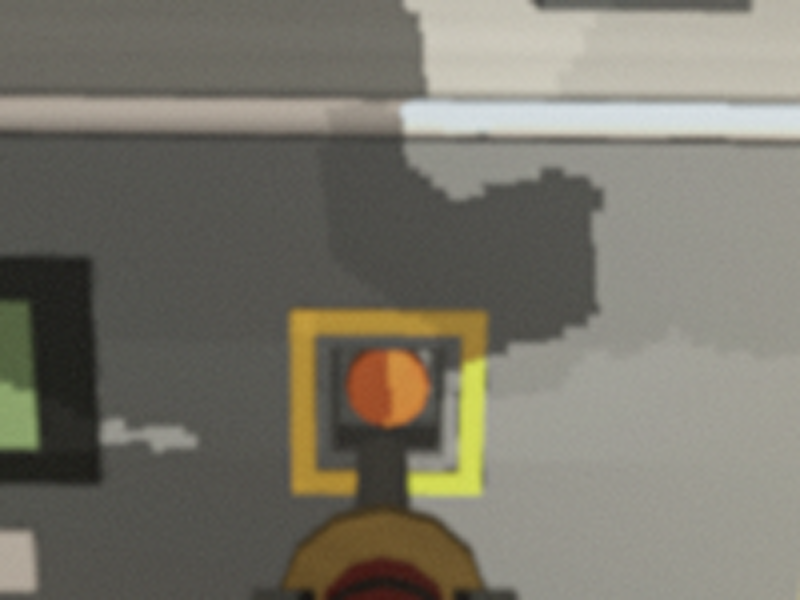

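The shaft tip at crop (383,450) lines up over the orange key at (388,388). Going down.

>>> step_arm([
  {"claw": 8,"delta_pos": [-1,1.3,8],"turn": 0},
  {"claw": 8,"delta_pos": [0,0,8],"turn": 0},
  {"claw": 8,"delta_pos": [0,0,6],"turn": 0},
  {"claw": 8,"delta_pos": [0,0,4],"turn": 0},
  {"claw": 8,"delta_pos": [0,0,1],"turn": 0},
  {"claw": 8,"delta_pos": [0,0,0],"turn": 0},
])

```text
clock: 15.55
eef_pos: [433.8, 13.6, 81.7]
tcp_rot: [3.141, 0.001, -0.108]
contact_force: [-0.2, 0.6, -0.7]
opening: 0.176
grasp_force: 39.4
```

>>> step_arm([
  {"claw": 8,"delta_pos": [0,0,1],"turn": 0},
  {"claw": 8,"delta_pos": [0,0,1],"turn": 0},
  {"claw": 8,"delta_pos": [0,0,0],"turn": 0},
])

```text
clock: 15.8
eef_pos: [434.3, 13.6, 80.2]
tcp_rot: [-3.142, -0.0, -0.108]
contact_force: [0.4, -0.4, -0.4]
opening: 0.174
grasp_force: 39.4
```

>>> step_arm([
  {"claw": 8,"delta_pos": [0,0,1],"turn": 0},
  {"claw": 8,"delta_pos": [0,0,1],"turn": 0},
  {"claw": 8,"delta_pos": [0,0,0],"turn": 0},
])

```text
clock: 16.05
eef_pos: [434.4, 13.6, 78.3]
tcp_rot: [-3.142, -0.0, -0.108]
contact_force: [0.8, -0.7, 2.1]
opening: 0.173
grasp_force: 39.4
```

>>> step_arm([
  {"claw": 8,"delta_pos": [0,0,1],"turn": 0},
  {"claw": 8,"delta_pos": [0,0,1],"turn": 0},
  {"claw": 8,"delta_pos": [0,0,0],"turn": 0},
])

```text
clock: 16.3
eef_pos: [434.3, 13.6, 76.2]
tcp_rot: [-3.142, -0.0, -0.108]
contact_force: [0.2, -0.5, 4.3]
opening: 0.175
grasp_force: 39.4
```

>>> step_arm([
  {"claw": 8,"delta_pos": [0,0,1],"turn": 0},
  {"claw": 8,"delta_pos": [0,0,0],"turn": 0},
  {"claw": 8,"delta_pos": [0,0,0],"turn": 0},
])

```text
clock: 16.55
eef_pos: [434.8, 13.6, 75.9]
tcp_rot: [-3.141, -0.001, -0.108]
contact_force: [-1.4, -0.5, 12.4]
opening: 0.175
grasp_force: 40.9
```

>>> step_arm([
  {"claw": 8,"delta_pos": [0,0,-4],"turn": 0},
  {"claw": 8,"delta_pos": [0,0,-10],"turn": 0},
  {"claw": 8,"delta_pos": [0,0,-20],"turn": 0},
  {"claw": 8,"delta_pos": [0,0,-20],"turn": 0},
  {"claw": 8,"delta_pos": [0,0,-16],"turn": 0},
])

```text
clock: 16.97
eef_pos: [433.9, 13.6, 146.1]
tcp_rot: [3.142, 0.0, -0.108]
contact_force: [0.5, 0.8, -1.0]
opening: 0.171
grasp_force: 39.5
```

Run:
```python
from h import *
print(sense()["eef_pos"]); go(391.3,316.5,144,-0.108)
```

```text
[433.91836559  13.5882001  146.06936075]
turn -0.000 dx -75.0 dy -296.6 dz 2.1
```

Force rose to 4.3 N and then 12.4 N at the bottom stop, so the key was fully pressed. Returning the stylus.

>>> step_arm([
  {"claw": 8,"delta_pos": [-9.5,-37,0],"turn": 0},
  {"claw": 8,"delta_pos": [-9.5,-37,0],"turn": 0},
  {"claw": 8,"delta_pos": [-9.5,-37,0],"turn": 0},
  {"claw": 8,"delta_pos": [-9.5,-37,0],"turn": 0},
  {"claw": 8,"delta_pos": [-9.5,-37,0],"turn": 0},
  {"claw": 8,"delta_pos": [-9.5,-37,0],"turn": 0},
  {"claw": 8,"delta_pos": [-9,-37,0],"turn": 0},
  {"claw": 8,"delta_pos": [-9,-37,0],"turn": 0},
])

```text
clock: 17.63
eef_pos: [390.5, 317.6, 144.9]
tcp_rot: [3.141, 0.0, -0.108]
contact_force: [0.8, -0.6, -1.4]
opening: 0.181
grasp_force: 39.5
```

>>> step_arm([
  {"claw": 8,"delta_pos": [0,0,15],"turn": 0},
  {"claw": 8,"delta_pos": [0,0,10],"turn": 0},
  {"claw": 8,"delta_pos": [0,0,0],"turn": 0},
  {"claw": 8,"delta_pos": [0,0,0],"turn": 0},
  {"claw": 8,"delta_pos": [0,0,0],"turn": 0},
])

```text
clock: 18.05
eef_pos: [391.7, 314.8, 120.2]
tcp_rot: [3.141, 0.0, -0.11]
contact_force: [-0.0, 1.1, -0.9]
opening: 0.175
grasp_force: 39.5
```

Run:
```python
from h import *
f=grab_frame("wrist");p=sense()["eef_pos"];print(p)
# dark hole: darkest region within block top
v=cv2.GaussianBlur(f["img"].max(2),(3,3),0)
m=((v<45)&(v>0)).astype(np.uint8); m[:150]=0;m[225:]=0;m[:,:280]=0;m[:,350:]=0
n,l,s,c=cv2.connectedComponentsWithStats(m)
for i in range(1,n):
    if s[i,4]>40: print(s[i],c[i].round(1),onz(f,c[i],60).round(1))
print(v[170:230:3,290:342:3])
```

```text
[391.94046414 315.06847397 120.54093819]
[280 150  51  13 380] [298.9 154.3] [424.2 321.8  60. ]
[301 191  22  21 348] [311.3 200.8] [391.4 317.3  60. ]
[[62 62 59 59 59 61 62 58 56 56 56 56 56 54 53 52 54 54]
 [62 60 59 58 60 63 64 62 59 55 55 54 53 53 53 53 54 54]
 [63 59 59 60 60 64 63 63 61 59 57 54 53 53 52 52 52 54]
 [60 59 58 60 62 63 62 61 60 60 59 57 57 52 52 52 53 54]
 [60 58 59 60 61 63 62 61 60 60 60 57 56 51 51 52 52 52]
 [60 58 60 62 62 63 61 59 60 60 59 57 56 50 50 52 53 52]
 [59 59 60 63 63 62 61 60 59 58 58 58 55 51 50 51 52 53]
 [59 59 60 62 61 59 54 48 44 41 53 56 50 49 51 52 52 53]
 [59 59 61 53 42 38 38 37 36 36 45 51 49 50 51 51 50 52]
 [60 60 64 54 36 36 35 36 35 35 41 49 50 50 50 53 53 51]
 [61 62 64 58 38 36 36 36 36 35 39 48 50 52 52 55 56 55]
 [61 64 64 61 43 37 37 36 37 35 36 48 52 55 56 57 56 59]
 [62 63 64 63 47 37 36 36 34 34 35 49 55 56 56 56 57 60]
 [64 63 64 62 53 39 38 40 45 46 47 52 55 55 55 55 59 60]
 [65 65 63 61 59 49 52 51 52 51 51 55 54 54 56 56 59 61]
 [65 64 63 61 61 59 56 51 53 53 50 55 55 55 55 58 59 60]
 [66 64 63 61 61 58 57 52 53 54 49 55 55 57 55 59 59 58]
 [66 63 63 62 60 59 55 52 53 52 50 54 55 54 57 60 58 56]
 [65 63 62 61 60 58 55 53 53 52 50 53 55 55 58 58 59 53]
 [65 63 61 61 59 59 59 63 68 67 61 55 55 56 58 59 56 52]]
```

>>> step_arm([
  {"claw": 8,"delta_pos": [-0.8,-2,4],"turn": 0},
  {"claw": 8,"delta_pos": [0,0,6],"turn": 0},
  {"claw": 8,"delta_pos": [0,0,6],"turn": 0},
  {"claw": 8,"delta_pos": [0,0,6],"turn": 0},
  {"claw": 8,"delta_pos": [0,0,0],"turn": 0},
])

```text
clock: 18.52
eef_pos: [390.5, 317.5, 96.8]
tcp_rot: [3.14, 0.001, -0.108]
contact_force: [0.6, -0.5, -1.8]
opening: 0.178
grasp_force: 39.4
```

>>> step_arm([
  {"claw": 8,"delta_pos": [0,0,6],"turn": 0},
  {"claw": 8,"delta_pos": [0,0,6],"turn": 0},
  {"claw": 8,"delta_pos": [0,0,0],"turn": 0},
])

```text
clock: 18.77
eef_pos: [390.6, 317.7, 85.0]
tcp_rot: [3.141, 0.001, -0.108]
contact_force: [0.2, -0.5, -2.0]
opening: 0.177
grasp_force: 39.5
```

>>> step_arm([
  {"claw": 8,"delta_pos": [0,0,8],"turn": 0},
  {"claw": 8,"delta_pos": [0,0,8],"turn": 0},
  {"claw": 8,"delta_pos": [0,0,6],"turn": 0},
  {"claw": 8,"delta_pos": [0,0,6],"turn": 0},
  {"claw": 8,"delta_pos": [0,0,0],"turn": 0},
])

```text
clock: 19.18
eef_pos: [390.6, 317.7, 56.9]
tcp_rot: [3.141, 0.001, -0.108]
contact_force: [2.3, -0.6, -0.8]
opening: 0.174
grasp_force: 39.5
```

>>> step_arm([
  {"claw": 8,"delta_pos": [0,0,2.5],"turn": 0},
  {"claw": 8,"delta_pos": [0,0,2.5],"turn": 0},
  {"claw": 8,"delta_pos": [0,0,0],"turn": 0},
])

```text
clock: 19.43
eef_pos: [390.8, 317.9, 52.9]
tcp_rot: [3.141, 0.0, -0.108]
contact_force: [0.4, -0.5, -0.7]
opening: 0.173
grasp_force: 39.5
```

>>> step_arm([
  {"claw": 8,"delta_pos": [0,0,1.5],"turn": 0},
  {"claw": 8,"delta_pos": [0,0,0],"turn": 0},
])

```text
clock: 19.6
eef_pos: [390.9, 318.0, 51.6]
tcp_rot: [3.142, 0.0, -0.108]
contact_force: [-0.3, -0.1, -1.1]
opening: 0.177
grasp_force: 39.5
```

>>> step_arm([
  {"claw": 8,"delta_pos": [0,0,1.5],"turn": 0},
  {"claw": 8,"delta_pos": [0,0,0],"turn": 0},
])

```text
clock: 19.77
eef_pos: [391.1, 318.1, 50.2]
tcp_rot: [-3.141, -0.0, -0.108]
contact_force: [0.1, 0.0, -1.4]
opening: 0.174
grasp_force: 39.8
```

>>> step_arm([
  {"claw": 8,"delta_pos": [0,0,1],"turn": 0},
  {"claw": 8,"delta_pos": [0,0,0],"turn": 0},
])

```text
clock: 19.93
eef_pos: [391.2, 318.2, 50.1]
tcp_rot: [-3.141, -0.0, -0.108]
contact_force: [-2.3, -1.4, 12.1]
opening: 0.173
grasp_force: 40.9
```

>>> step_arm([
  {"claw": 8,"delta_pos": [0,0,-1.2],"turn": 0},
  {"claw": 45,"delta_pos": [0,0,0],"turn": 0},
  {"claw": 45,"delta_pos": [0,0,0],"turn": 0},
  {"claw": 45,"delta_pos": [0,0,0],"turn": 0},
  {"claw": 45,"delta_pos": [0,0,-10],"turn": 0},
  {"claw": 45,"delta_pos": [0,0,-25],"turn": 0},
  {"claw": 45,"delta_pos": [0,0,-35],"turn": 0},
  {"claw": 45,"delta_pos": [0,0,-35],"turn": 0},
])

```text
clock: 20.6
eef_pos: [390.2, 317.4, 156.5]
tcp_rot: [3.14, 0.002, -0.108]
contact_force: [0.7, 1.2, 0.2]
opening: 0.521
grasp_force: 0.0
```

>>> step_arm([
  {"claw": 45,"delta_pos": [0,0,-40],"turn": 0},
  {"claw": 45,"delta_pos": [0,0,-40],"turn": 0},
  {"claw": 45,"delta_pos": [0,0,-40],"turn": 0},
  {"claw": 45,"delta_pos": [0,0,-20],"turn": 0},
  {"claw": 45,"delta_pos": [17,35,0],"turn": 0},
  {"claw": 45,"delta_pos": [17,35,0],"turn": 0},
  {"claw": 45,"delta_pos": [17,35,0],"turn": 0},
  {"claw": 45,"delta_pos": [17,35,0],"turn": 0},
])

```text
clock: 21.27
eef_pos: [443.4, 170.0, 296.3]
tcp_rot: [-3.141, -0.001, -0.107]
contact_force: [0.9, 0.7, -0.1]
opening: 0.527
grasp_force: 0.0
```

>>> step_arm([
  {"claw": 45,"delta_pos": [17,35,0],"turn": 0},
  {"claw": 45,"delta_pos": [17,35,0],"turn": 0},
  {"claw": 45,"delta_pos": [17,35,0],"turn": 0},
  {"claw": 45,"delta_pos": [17,35,0],"turn": 0},
  {"claw": 45,"delta_pos": [0,35,0],"turn": 0},
  {"claw": 45,"delta_pos": [0,0,0],"turn": 0},
  {"claw": 45,"delta_pos": [0,0,0],"turn": 0},
  {"claw": 45,"delta_pos": [0,0,0],"turn": 0},
])

```text
clock: 21.93
eef_pos: [491.9, -9.7, 295.8]
tcp_rot: [-3.141, -0.0, -0.109]
contact_force: [-0.3, 0.3, -0.3]
opening: 0.532
grasp_force: 0.0
```

Run:
```python
from h import *
import pickle
s=sense();print(s["eef_pos"],s["tcp_rot"],s["qpos"],s["clock"])
f=grab_frame("wrist");pickle.dump(f,open("w3.pkl","wb"))
cv2.imwrite("pics/w3.png",cv2.resize(f["img"],None,fx=1.25,fy=1.25)[:,:,::-1])
```

```text
[491.94090902  -9.71617566 295.77339375] [-3.14111045e+00 -1.27790638e-04 -1.09241337e-01] [-2.31528398e-02  5.77264453e-02  1.79144915e+00  4.88253976e-04
  1.29224831e+00  1.65675058e+00] 21.9333
```

View pics/w3.png

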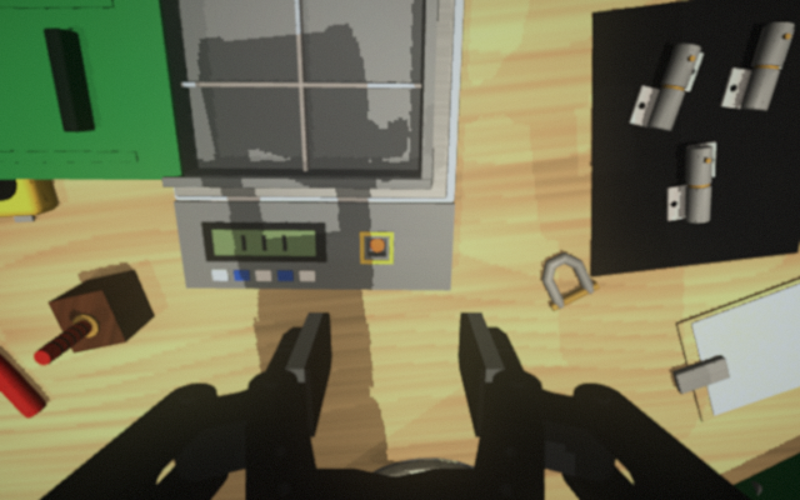

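Wide view: the lid is open (bar at picture (70,80)) and the box is empty with its divider cross at (301,84). The stylus stands home at (70,340). The hinges are at (688,185), (668,87) and (760,68).

Run:
```python
from h import *
import pickle
f=pickle.load(open("w3.pkl","rb"));k=lambda x,y:((x+.5)/1.25-.5,(y+.5)/1.25-.5)
C=onz(f,k(301.5,85),82);L=onz(f,k(182,85),82);R=onz(f,k(422,86),82);T=onz(f,k(297.5,0),82);B=onz(f,k(305.5,170),82)
print("cross",C,"L",L,"R",R,"T",T,"B",B)
d=L-R;print("yaw",np.arctan2(-d[0],d[1]),np.linalg.norm(d)); d=T-B;print("yaw x",np.arctan2(d[1],d[0]))
g=cv2.cvtColor(f["img"],cv2.COLOR_RGB2HSV)
m=((g[:,:,2]>70)&(np.arange(640)[None]>478)&(np.arange(400)[:,None]<205)).astype(np.uint8)
n,l,s,c=cv2.connectedComponentsWithStats(m)
for i in range(1,n):
    if 300<s[i,4]<4000:
        pts=np.argwhere(l==i)[:,::-1].astype(np.float32);print(s[i],onz(f,c[i],19).round(1),cv2.minAreaRect(pts))
go(470,-310,180,-0.3)
```

```text
cross [589.93768353  55.38495705  82.        ] L [600.93169674 152.38924694  82.        ] R [578.44942085 -41.86200637  82.        ] T [651.68905781  47.97933188  82.        ] B [521.49988956  63.68517081  82.        ]
yaw -0.11522545659121795 195.54795355921377
yaw x -0.12005841257050338
[479   0  71  10 380] [ 630.4 -238.6   19. ] ((514.0, 4.5), (9.0, 70.0), 90.0)
[ 597   18   39   71 1217] [ 563.8 -374.8   19. ] ((616.4500732421875, 52.15001678466797), (17.392528533935547, 75.26221466064453), 18.434947967529297)
[ 522   35   41   69 1275] [ 555.6 -288.    19. ] ((542.3965454101562, 69.25860595703125), (20.240793228149414, 73.34966278076172), 21.801410675048828)
[577  54  23  33 494] [ 547.1 -343.2   19. ] ((588.1868896484375, 70.33235168457031), (15.792609214782715, 33.74225997924805), 15.64224624633789)
[503  68  24  33 464] [ 539.8 -255.9   19. ] ((514.7500610351562, 84.75), (14.546476364135742, 33.203914642333984), 18.434947967529297)
[ 551  113   23   66 1112] [ 459.  -319.7   19. ] ((561.8661499023438, 145.40924072265625), (19.63638687133789, 65.8429183959961), 3.1798300743103027)
[533 148  16  29 389] [ 439.9 -294.8   19. ] ((540.5, 162.0), (28.0, 15.0), 90.0)
turn 0.192 dx 67.9 dy 293.9 dz 115.7
```

Run:
```python
from h import *
go(430,-315,200,-0.2)
```

```text
turn 0.092 dx -0.0 dy 312.1 dz 95.7
```

>>> step_arm([
  {"claw": 60,"delta_pos": [0,0,0],"turn": 0.092},
  {"claw": 60,"delta_pos": [0,39,0],"turn": 0},
  {"claw": 60,"delta_pos": [0,39,0],"turn": 0},
  {"claw": 60,"delta_pos": [0,39,0],"turn": 0},
  {"claw": 60,"delta_pos": [0,39,0],"turn": 0},
  {"claw": 60,"delta_pos": [0,39,0],"turn": 0},
  {"claw": 60,"delta_pos": [0,39,0],"turn": 0},
  {"claw": 60,"delta_pos": [0,39,0],"turn": 0},
])

```text
clock: 22.65
eef_pos: [437.9, -277.7, 295.8]
tcp_rot: [-3.142, -0.001, -0.198]
contact_force: [1.0, -0.1, -0.3]
opening: 0.702
grasp_force: 0.0
```

>>> step_arm([
  {"claw": 60,"delta_pos": [0,39,30],"turn": 0},
  {"claw": 60,"delta_pos": [0,0,35],"turn": 0},
  {"claw": 60,"delta_pos": [0,0,30],"turn": 0},
  {"claw": 60,"delta_pos": [0,0,0],"turn": 0},
  {"claw": 60,"delta_pos": [0,0,0],"turn": 0},
  {"claw": 60,"delta_pos": [0,0,0],"turn": 0},
])

```text
clock: 23.15
eef_pos: [432.7, -309.4, 206.7]
tcp_rot: [3.141, -0.002, -0.198]
contact_force: [-0.2, -0.3, 0.1]
opening: 0.705
grasp_force: 0.0
```

```bash
cat >> h.py <<'E'
def hinges(f,zb=27):
    "barrel blobs on the mat: centre, barrel angle (mod pi) from long axis at the barrel's upper half"
    g=cv2.cvtColor(f["img"],cv2.COLOR_RGB2HSV)
    # steel = grey & brighter than mat
    m=((g[:,:,2]>70)&(g[:,:,1]<110)).astype(np.uint8)
    n,l,s,c=cv2.connectedComponentsWithStats(m)
    for i in range(1,n):
        if 150<s[i,4]<9000:
            pts=np.argwhere(l==i)[:,::-1].astype(np.float32)
            r=cv2.minAreaRect(pts); q=cv2.boxPoints(r); e=q[1]-q[0],q[2]-q[1]
            d=e[0] if np.hypot(*e[0])>np.hypot(*e[1]) else e[1]
            a,b=onz(f,np.array(r[0])-d/2,19),onz(f,np.array(r[0])+d/2,19)
            w=b-a
            if w[0]<0:w=-w
            if np.hypot(*w[:2])>150 or min(r[1])<8: continue
            print(s[i].tolist(),"mid",((a+b)/2)[:2].round(1),"len %.0f wid %.0fpx ang %.3f"%(np.hypot(*w[:2]),min(r[1]),np.arctan2(w[1],w[0])))
E
python3 - <<'E'
from h import *
import pickle
s=sense();print(s["eef_pos"],s["tcp_rot"])
f=grab_frame("wrist");pickle.dump(f,open("w4.pkl","wb"));hinges(f)
cv2.imwrite("pics/w4.png",f["img"][:,:,::-1])
E
```

```text
[ 432.71053607 -309.35374334  206.72055841] [ 3.14096766e+00 -1.64829500e-03 -1.98419603e-01]
[237, 0, 56, 85, 2999] mid [ 551.6 -284.9] len 74 wid 52px ang -0.337
[326, 0, 54, 56, 2033] mid [ 547.8 -367.7] len 46 wid 53px ang -0.168
[295, 91, 45, 86, 2567] mid [ 458.6 -316.6] len 85 wid 43px ang -0.267
[162, 110, 33, 24, 366] mid [ 501.3 -183.1] len 33 wid 21px ang -1.467
[142, 127, 83, 75, 3579] mid [ 460.7 -178. ] len 73 wid 66px ang -0.721
[149, 379, 33, 19, 387] mid [179.6 -61.4] len 45 wid 14px ang -1.519
[449, 379, 25, 20, 262] mid [ 102.7 -434.2] len 29 wid 20px ang 1.174
```

Run:
```python
from h import *
import pickle
f=pickle.load(open("w4.pkl","rb"))
v=f["img"].max(2)
print(v[88:180:4,292:344:2])
```

```text
[[ 36  39  41  42  44  42  43  42  40  38  40  40  40  41  44  41  42  43
   45  43  40  41  40  40  37  42]
 [ 37  41  41  43  44  42  42  41  41  41  41  38  38  37  34  43  56 103
  139 151  50  41  40  42  37  39]
 [ 37  43  40  34  32  33  31  28  29  38  50  73  94 149 227 232 232 233
  233 235 133  35  41  41  37  40]
 [ 39  39  30  41  68  99 138 177 195 193 179 168 147 122 213 230 229 231
  231 233 206  55  39  40  38  35]
 [ 34  29  34  86 125 150 167 189 201 199 187 174 157 132 144 213 229 232
  232 232 230 126  37  39  37  37]
 [ 29  31  30  53 106 125 159 175 175 169 183 174 166 146 102 124 139 139
   99 141 206 204  57  38  41  37]
 [ 32  31  34  33  64  90 140 170 202 223 213 150  99  93  78  88 137 100
   44  56 144 232 127  36  41  39]
 [ 31  31  32  30  44  80  93 136 164 183 193 189 104  96  85  74 122 143
  218 235 233 234 203  55  37  40]
 [ 32  32  30  32  33  65  90  98 108 118 119 117 107  99  93  77  87 136
  173 233 233 232 235 127  36  39]
 [ 34  29  33  33  32  44  82  93 103 113 118 119 112 103  96  86  73 120
  208 231 231 233 235 203  51  43]
 [ 29  32 
[... 707 characters left out ...]
06 195 181
  159 134  83  39  39  45  45  42]
 [ 44  44  43  59 211 199  73  57 163 220 113 136 163 180 191 210 204 190
  168 143 113  54  40  39  42  41]
 [ 42  44  42  39 125 220 150 127 198 235 159 117 152 173 186 204 210 197
  178 154 130  82  40  42  43  44]
 [ 44  45  43  43  47 203 232 230 231 231 196 111 136 167 183 197 212 205
  187 168 142 111  53  44  45  43]
 [ 41  44  44  45  43 109 227 231 231 230 224 144 118 153 177 188 206 214
  197 176 154 127  78  44  43  41]
 [ 44  45  47  44  42  46 186 235 233 229 205 182 105 140 169 188 200 215
  201 171 134  75  45  44  43  44]
 [ 44  47  44  46  42  46  44  48  45  43  43  45  47  59  70  71  54  49
   42  41  45  43  46  46  47  45]]
```

```bash
cat >> h.py <<'E'
def barrels(f,lo=56,hi=219,k=9):
    g=cv2.cvtColor(f["img"],cv2.COLOR_RGB2HSV)
    m=((g[:,:,2]>lo)&(g[:,:,2]<hi)&(g[:,:,1]<110)).astype(np.uint8)
    m=cv2.medianBlur(m,3)
    m=cv2.morphologyEx(m,cv2.MORPH_OPEN,cv2.getStructuringElement(cv2.MORPH_ELLIPSE,(k,k)))
    n,l,s,c=cv2.connectedComponentsWithStats(m)
    for i in range(1,n):
        if s[i,4]<250: continue
        (cx,cy),sz,_=r=cv2.minAreaRect(np.argwhere(l==i)[:,::-1].astype(np.float32))
        q=cv2.boxPoints(r); e=[q[1]-q[0],q[2]-q[1]]; d=max(e,key=lambda v:np.hypot(*v))
        a,b=onz(f,np.array([cx,cy])-d/2,19),onz(f,np.array([cx,cy])+d/2,19); w=b-a
        if w[0]<0:w=-w
        L=np.hypot(*w[:2]); W=min(sz)/max(sz)*L; M=(a+b)[:2]/2
        if 35<L<110 and 12<W<40: print(s[i].tolist(),"mid",M.round(1),"L %.0f W %.0f ang %.3f"%(L,W,np.arctan2(w[1],w[0])))
E
python3 - <<'E'
from h import *
import pickle
f=pickle.load(open("w4.pkl","rb")); barrels(f)
E
```

```text
[329, 9, 38, 47, 1303] mid [ 545.2 -362.2] L 40 W 31 ang -0.233
[237, 42, 37, 43, 1327] mid [ 536.  -272.4] L 38 W 32 ang -0.313
[298, 96, 32, 42, 963] mid [ 476.3 -317.8] L 39 W 26 ang 0.084
[308, 137, 29, 40, 852] mid [ 434.9 -316.6] L 39 W 25 ang 0.048
[620, 228, 20, 46, 526] mid [ 262.6 -635.6] L 58 W 24 ang 0.070
[540, 286, 85, 56, 1278] mid [ 193.8 -582.7] L 107 W 22 ang -1.029
[354, 304, 41, 37, 1013] mid [ 229.  -339.9] L 46 W 36 ang -1.334
[231, 344, 26, 33, 585] mid [ 203.8 -173. ] L 50 W 31 ang 0.005
[371, 345, 30, 43, 565] mid [ 162.  -344.1] L 63 W 35 ang -0.425
[153, 379, 29, 18, 369] mid [179.3 -64.3] L 40 W 20 ang -1.465
```

```bash
sed -i 's/(g\[:,:,2\]<hi)&(g\[:,:,1\]<110)/(g[:,:,2]<hi)/' h.py
python3 - <<'E'
from h import *
import pickle
f=pickle.load(open("w4.pkl","rb")); barrels(f); print(); barrels(f,k=13); f=pickle.load(open("w3.pkl","rb")); print(); barrels(f,k=7)
E
```

```text
[237, 0, 44, 85, 2459] mid [ 553.6 -278.8] L 75 W 31 ang -0.376
[329, 0, 39, 56, 1568] mid [ 549.1 -363.3] L 48 W 31 ang -0.254
[298, 96, 39, 81, 1908] mid [ 455.6 -317.4] L 80 W 28 ang 0.002
[620, 228, 20, 46, 526] mid [ 262.6 -635.6] L 58 W 24 ang 0.070
[353, 304, 42, 37, 1050] mid [ 229.  -339.9] L 46 W 36 ang -1.334
[229, 344, 28, 33, 619] mid [ 204.2 -172.7] L 51 W 32 ang 0.023
[371, 345, 30, 43, 567] mid [ 162.  -344.1] L 63 W 35 ang -0.425
[148, 379, 35, 21, 552] mid [178.9 -61.9] L 44 W 26 ang 1.382
[449, 379, 33, 21, 535] mid [ 102.9 -439.4] L 41 W 26 ang 1.362

[237, 0, 44, 85, 2375] mid [ 553.4 -279.8] L 75 W 30 ang -0.396
[335, 0, 33, 56, 1513] mid [ 548.4 -365.8] L 48 W 26 ang -0.243
[298, 96, 39, 81, 1892] mid [ 455.6 -317.9] L 80 W 28 ang 0.018
[624, 228, 16, 46, 476] mid [ 262.1 -637.9] L 58 W 19 ang 0.071
[354, 304, 41, 36, 1026] mid [ 229.  -339.8] L 46 W 36 ang -1.356
[230, 344, 26, 32, 562] mid [ 204.4 -171.8] L 48 W 30 ang 0.055
[148, 380, 35, 20, 538] mid [178.1 -61.6] L 44 W 25 ang 1.382
[449, 380, 33, 20, 520] mid [ 102.1 -439.4] L 41 W 25 ang 1.362

[597, 17, 39, 72, 1340] mid [ 563.5 -374.1] L 80 W 20 ang -0.226
[521, 35, 42, 70, 1380] mid [ 553.1 -287.4] L 80 W 23 ang -0.320
[577, 54, 24, 34, 513] mid [ 546.9 -343.3] L 37 W 18 ang -0.177
[504, 68, 23, 34, 480] mid [ 539.1 -256.1] L 37 W 17 ang -0.293
[550, 113, 24, 66, 1203] mid [ 457.7 -319.4] L 85 W 27 ang 0.030
[533, 148, 16, 29, 419] mid [ 439.9 -294.6] L 37 W 20 ang 0.080
[169, 183, 84, 23, 1741] mid [443.6 134.2] L 109 W 29 ang 1.462
[169, 375, 28, 25, 470] mid [130.2 243.6] L 43 W 39 ang 1.471
[435, 375, 28, 25, 491] mid [  84.3 -179. ] L 43 W 39 ang 1.454
```

>>> step_arm([
  {"claw": 60,"delta_pos": [0,0,20],"turn": -0.104},
  {"claw": 60,"delta_pos": [0,0,20],"turn": -0.104},
  {"claw": 60,"delta_pos": [11,4,30],"turn": 0},
  {"claw": 60,"delta_pos": [12,4,30],"turn": 0},
  {"claw": 60,"delta_pos": [0,0,30],"turn": 0},
  {"claw": 60,"delta_pos": [0,0,25],"turn": 0},
  {"claw": 60,"delta_pos": [0,0,10],"turn": 0},
  {"claw": 60,"delta_pos": [0,0,0],"turn": 0},
])

```text
clock: 23.87
eef_pos: [454.3, -316.9, 39.3]
tcp_rot: [-3.141, 0.001, 0.009]
contact_force: [-0.7, 1.0, 0.9]
opening: 0.697
grasp_force: 0.0
```

Run:
```python
from h import *
s=sense();print(s["eef_pos"],s["tcp_rot"]);go(455.6,-317.5,-21,0.01)
barrels(grab_frame("wrist"))
```

```text
[ 454.32604513 -316.88334878   39.34778428] [-3.14057711e+00  1.40251602e-03  8.66336232e-03]
turn -0.001 dx 1.3 dy 0.6 dz 60.3
[194, 0, 89, 116, 6055] mid [ 544.  -276.5] L 58 W 33 ang -0.285
[381, 0, 76, 99, 4233] mid [ 548.8 -366.2] L 49 W 25 ang -0.221
[261, 306, 117, 31, 2635] mid [ 386.4 -320. ] L 74 W 19 ang -1.561
```

>>> step_arm([
  {"claw": 60,"delta_pos": [1,0.6,20],"turn": 0},
  {"claw": 60,"delta_pos": [0,0,20],"turn": 0},
  {"claw": 60,"delta_pos": [0,0,12],"turn": 0},
  {"claw": 60,"delta_pos": [0,0,5],"turn": 0},
  {"claw": 60,"delta_pos": [0,0,3],"turn": 0},
  {"claw": 60,"delta_pos": [0,0,0],"turn": 0},
])

```text
clock: 24.42
eef_pos: [455.9, -318.4, -19.4]
tcp_rot: [3.141, -0.001, 0.008]
contact_force: [-0.7, 0.1, 0.3]
opening: 0.701
grasp_force: 0.0
```

>>> step_arm([
  {"claw": 10,"delta_pos": [0,0,0],"turn": 0},
  {"claw": 10,"delta_pos": [0,0,0],"turn": 0},
  {"claw": 10,"delta_pos": [0,0,0],"turn": 0},
  {"claw": 10,"delta_pos": [0,0,0],"turn": 0},
  {"claw": 10,"delta_pos": [0,0,0],"turn": 0},
  {"claw": 10,"delta_pos": [0,0,0],"turn": 0},
], force=60)

```text
clock: 24.92
eef_pos: [455.8, -318.4, -19.0]
tcp_rot: [3.141, -0.001, 0.008]
contact_force: [-1.3, 1.5, 8.6]
opening: 0.233
grasp_force: 58.1
```

>>> step_arm([
  {"claw": 10,"delta_pos": [0,0,-6],"turn": 0},
  {"claw": 10,"delta_pos": [0,0,-10],"turn": 0},
  {"claw": 10,"delta_pos": [0,0,-20],"turn": 0},
  {"claw": 10,"delta_pos": [0,0,-25],"turn": -0.12},
  {"claw": 10,"delta_pos": [0,0,-25],"turn": -0.12},
  {"claw": 10,"delta_pos": [0,0,-25],"turn": -0.12},
  {"claw": 10,"delta_pos": [0,0,-25],"turn": -0.12},
  {"claw": 10,"delta_pos": [0,0,-25],"turn": -0.12},
])

```text
clock: 25.58
eef_pos: [455.1, -318.0, 143.0]
tcp_rot: [3.141, -0.0, 0.614]
contact_force: [0.8, 0.6, -2.3]
opening: 0.234
grasp_force: 58.8
```

>>> step_arm([
  {"claw": 10,"delta_pos": [0,0,-25],"turn": -0.12},
  {"claw": 10,"delta_pos": [0,0,-5],"turn": -0.12},
  {"claw": 10,"delta_pos": [0,0,0],"turn": -0.12},
  {"claw": 10,"delta_pos": [0,0,0],"turn": -0.12},
  {"claw": 10,"delta_pos": [0,0,0],"turn": -0.12},
  {"claw": 10,"delta_pos": [0,0,0],"turn": -0.12},
  {"claw": 10,"delta_pos": [0,0,0],"turn": -0.12},
  {"claw": 10,"delta_pos": [0,0,0],"turn": 0},
])

```text
clock: 26.25
eef_pos: [455.1, -318.0, 171.7]
tcp_rot: [3.141, 0.0, 1.453]
contact_force: [-0.3, 0.0, -1.8]
opening: 0.23
grasp_force: 58.8
```

Run:
```python
from h import *
s=sense();print(s["eef_pos"],s["tcp_rot"],s["contact_force"]);go(548.3,9.8,170,1.456)
```

```text
[ 455.13006486 -318.02090371  171.67731784] [3.14138104e+00 1.37425110e-04 1.45326019e+00] [-0.27516782  0.0137439  -1.77643282]
turn -0.003 dx 336.3 dy 55.0 dz 1.7
```

>>> step_arm([
  {"claw": 10,"delta_pos": [38,6.1,0],"turn": 0},
  {"claw": 10,"delta_pos": [38,6.1,0],"turn": 0},
  {"claw": 10,"delta_pos": [38,6.1,0],"turn": 0},
  {"claw": 10,"delta_pos": [38,6.1,0],"turn": 0},
  {"claw": 10,"delta_pos": [38,6.1,0],"turn": 0},
  {"claw": 10,"delta_pos": [38,6.1,0],"turn": 0},
  {"claw": 10,"delta_pos": [38,6.1,0],"turn": 0},
  {"claw": 10,"delta_pos": [38,6.1,0],"turn": 0},
])

```text
clock: 26.92
eef_pos: [541.2, -20.5, 171.6]
tcp_rot: [3.141, 0.0, 1.443]
contact_force: [0.7, -0.3, -0.9]
opening: 0.231
grasp_force: 58.9
```

>>> step_arm([
  {"claw": 10,"delta_pos": [32,6.1,0],"turn": 0},
  {"claw": 10,"delta_pos": [0,0,20],"turn": 0},
  {"claw": 10,"delta_pos": [0,0,15],"turn": 0},
  {"claw": 10,"delta_pos": [0,0,0],"turn": 0},
  {"claw": 10,"delta_pos": [0,0,0],"turn": 0},
  {"claw": 10,"delta_pos": [0,0,0],"turn": 0},
])

```text
clock: 27.42
eef_pos: [551.4, 8.3, 136.9]
tcp_rot: [3.141, -0.0, 1.446]
contact_force: [-1.3, -0.2, -2.2]
opening: 0.233
grasp_force: 58.9
```

Run:
```python
from h import *
s=sense();print(s["eef_pos"],s["tcp_rot"]);go(548.3,9.8,48,1.456)
f=grab_frame("wrist");cv2.imwrite("pics/w5.png",f["img"][:,:,::-1])
# white dividers
g=cv2.cvtColor(f["img"],cv2.COLOR_RGB2HSV)
print("cross proj",proj(f,[589.8,55.3,82]),"compartment centre floor",proj(f,[548.3,9.8,68]))
```

```text
[551.43002148   8.27703499 136.92780735] [ 3.14079761e+00 -7.32914485e-05  1.44554317e+00]
turn -0.010 dx 1.2 dy -3.3 dz 88.9
cross proj [[368.60136157 125.58239602]] compartment centre floor [[312.25590491 195.45906174]]
```

View pics/w5.png

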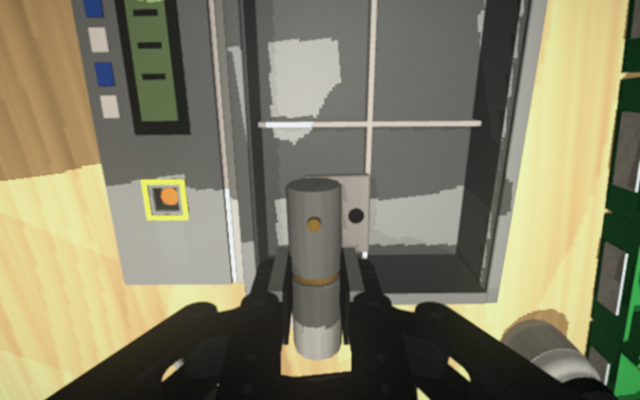

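Confirmed: the hinge hangs straight, its band at (316,280). The divider cross is at (370,124), within 2 px of the prediction, and the compartment below is clear. Lowering.

>>> step_arm([
  {"claw": 10,"delta_pos": [1,-3,10],"turn": -0.01},
  {"claw": 10,"delta_pos": [0,0,20],"turn": 0},
  {"claw": 10,"delta_pos": [0,0,20],"turn": 0},
  {"claw": 10,"delta_pos": [0,0,20],"turn": 0},
  {"claw": 10,"delta_pos": [0,0,12],"turn": 0},
  {"claw": 10,"delta_pos": [0,0,3],"turn": 0},
  {"claw": 10,"delta_pos": [0,0,0],"turn": 0},
])

```text
clock: 28.05
eef_pos: [547.7, 9.8, 50.4]
tcp_rot: [-3.14, 0.0, 1.457]
contact_force: [0.1, -0.1, -2.0]
opening: 0.231
grasp_force: 58.9
```

>>> step_arm([
  {"claw": 10,"delta_pos": [0,0,2],"turn": 0},
  {"claw": 10,"delta_pos": [0,0,2],"turn": 0},
  {"claw": 10,"delta_pos": [0,0,0],"turn": 0},
])

```text
clock: 28.3
eef_pos: [548.7, 9.9, 47.6]
tcp_rot: [3.14, -0.0, 1.458]
contact_force: [-0.7, 0.3, -2.7]
opening: 0.238
grasp_force: 58.9
```

>>> step_arm([
  {"claw": 10,"delta_pos": [0,0,1.5],"turn": 0},
  {"claw": 10,"delta_pos": [0,0,0],"turn": 0},
])

```text
clock: 28.47
eef_pos: [548.9, 9.9, 46.5]
tcp_rot: [3.14, -0.0, 1.458]
contact_force: [-0.7, 0.5, 6.2]
opening: 0.229
grasp_force: 61.3
```

>>> step_arm([
  {"claw": 10,"delta_pos": [0,0,1],"turn": 0},
  {"claw": 10,"delta_pos": [0,0,0],"turn": 0},
])

```text
clock: 28.63
eef_pos: [549.3, 10.0, 46.2]
tcp_rot: [3.139, -0.0, 1.458]
contact_force: [-1.4, -0.3, 11.1]
opening: 0.231
grasp_force: 63.1
```

>>> step_arm([
  {"claw": 32,"delta_pos": [0,0,-1],"turn": 0},
  {"claw": 32,"delta_pos": [0,0,0],"turn": 0},
  {"claw": 32,"delta_pos": [0,0,0],"turn": 0},
  {"claw": 32,"delta_pos": [0,0,0],"turn": 0},
  {"claw": 32,"delta_pos": [0,0,-10],"turn": 0},
  {"claw": 32,"delta_pos": [0,0,-20],"turn": 0},
  {"claw": 32,"delta_pos": [0,0,-35],"turn": 0},
  {"claw": 32,"delta_pos": [0,0,-35],"turn": 0},
])

```text
clock: 29.3
eef_pos: [547.1, 10.0, 146.5]
tcp_rot: [-3.139, 0.0, 1.458]
contact_force: [0.4, 0.4, -0.5]
opening: 0.376
grasp_force: 0.0
```

>>> step_arm([
  {"claw": 32,"delta_pos": [0,0,-30],"turn": 0},
  {"claw": 60,"delta_pos": [-37.6,-1.2,0],"turn": 0},
  {"claw": 60,"delta_pos": [-37.6,-1.2,0],"turn": 0},
  {"claw": 60,"delta_pos": [-37.6,-1.2,0],"turn": 0},
  {"claw": 60,"delta_pos": [-37.6,-1.2,0],"turn": 0},
  {"claw": 60,"delta_pos": [-37.6,-1.2,0],"turn": 0},
  {"claw": 60,"delta_pos": [-37.6,-1.2,0],"turn": 0},
  {"claw": 60,"delta_pos": [-37.6,-1.2,0],"turn": 0},
])

```text
clock: 29.97
eef_pos: [509.6, -252.3, 176.5]
tcp_rot: [3.141, 0.0, 1.458]
contact_force: [0.4, -0.6, -0.1]
opening: 0.702
grasp_force: 0.0
```

>>> step_arm([
  {"claw": 60,"delta_pos": [-37.6,-1.2,0],"turn": 0},
  {"claw": 60,"delta_pos": [-37.6,-1.2,0],"turn": 0},
  {"claw": 60,"delta_pos": [0,0,0],"turn": 0.124},
  {"claw": 60,"delta_pos": [0,0,0],"turn": 0.124},
  {"claw": 60,"delta_pos": [0,0,0],"turn": 0.124},
  {"claw": 60,"delta_pos": [0,0,0],"turn": 0.124},
  {"claw": 60,"delta_pos": [0,0,0],"turn": 0.124},
  {"claw": 60,"delta_pos": [0,0,0],"turn": 0.124},
])

```text
clock: 30.63
eef_pos: [499.2, -325.1, 176.2]
tcp_rot: [3.141, -0.0, 0.707]
contact_force: [-0.2, 0.3, 0.1]
opening: 0.703
grasp_force: 0.0
```

>>> step_arm([
  {"claw": 60,"delta_pos": [0,0,0],"turn": 0.124},
  {"claw": 60,"delta_pos": [0,0,0],"turn": 0.124},
  {"claw": 60,"delta_pos": [0,0,0],"turn": 0.124},
  {"claw": 60,"delta_pos": [0,0,0],"turn": 0.124},
  {"claw": 60,"delta_pos": [0,0,0],"turn": 0.124},
  {"claw": 60,"delta_pos": [0,0,0],"turn": 0.124},
  {"claw": 60,"delta_pos": [0,0,0],"turn": 0.124},
  {"claw": 60,"delta_pos": [0,0,0],"turn": 0.124},
])

```text
clock: 31.3
eef_pos: [499.2, -325.0, 176.3]
tcp_rot: [3.142, -0.0, -0.284]
contact_force: [-0.3, 0.1, 0.6]
opening: 0.705
grasp_force: 0.0
```

Run:
```python
from h import *
s=sense();print(s["eef_pos"],s["tcp_rot"],s["clock"])
f=grab_frame("wrist");barrels(f);cv2.imwrite("pics/w6.png",f["img"][:,:,::-1])
```

```text
[ 499.24555863 -324.98167453  176.29477804] [ 3.14152104e+00 -4.03666882e-04 -2.84309767e-01] 31.3
[581, 0, 28, 49, 1042] mid [ 552.7 -586.7] L 38 W 21 ang -0.106
[320, 36, 40, 96, 2323] mid [ 564.3 -366.5] L 80 W 33 ang -0.264
[404, 38, 34, 106, 1393] mid [ 537.9 -431.6] L 93 W 17 ang 0.006
[191, 143, 32, 50, 889] mid [ 529.  -231.8] L 49 W 22 ang 0.026
[434, 167, 26, 92, 1433] mid [ 417.9 -435.8] L 96 W 26 ang -0.172
[395, 253, 33, 59, 794] mid [ 353.9 -388.7] L 73 W 22 ang 0.082
[588, 341, 52, 46, 1024] mid [ 177.6 -594.6] L 69 W 20 ang -1.073
```

Run:
```python
from h import *
f=grab_frame("wrist")
print(proj(f,[553,-285,19]),proj(f,[563,-372,19]))
u,v=proj(f,[553,-285,19])[0].astype(int)
V=f["img"].max(2)
print(V[v-60:v+60:6,u-48:u+48:4])
u,v=proj(f,[563,-372,19])[0].astype(int)
print(V[v-60:v+60:6,u-48:u+48:4])
```

```text
[[255.59475938 124.63035599]] [[345.19441056  84.6048531 ]]
[[ 53  51  53  50  48  45  48  49  47  47  45  43  49  49  49  43  45  52
   52  51  51  55  52  53]
 [ 49  49  47  47  48  45  47  45  45  44  43  44  41  41  41  41  42  42
   41  40  46  49  48  51]
 [ 49  45  46  43  45  43  42  40  40  41  41  41  40  38  38  38  37  40
   40  40  37  50  48  51]
 [ 45  47  43  44  42  40  42  39  42 100 110 119 107  97  74 136 150 152
  158  37  36  48  48  49]
 [ 45  43  43  41  39  41  41  40  40 105 126 132 120 108  82 159 174 184
  187  35  40  49  49  48]
 [ 41  40  43  38  39  39  37  38  37 106 129 155 118 107  83 159 176 184
  189  34  39  48  49  52]
 [ 40  41  40  42  40  37  39  36  37 108 123 135 124 107  79 156 141  39
  172  38  39  51  48  48]
 [ 44  41  39  40  37  35  37  38  36 106 121 135 125 104  81 155 176 150
  190  40  41  49  49  49]
 [ 41  42  42  38  42  39  36  37  36 105 123 137 126 105  81 149 176 179
  187  39  35  48  48  49]
 [ 45  42  41  39  37  39  39  37  36 105 123 138 126 106  83 147 162 180
  187  42  36  38  36  37]
 [ 44  43  41  40  40  35  41 
[... 2301 characters left out ...]
50  50  50  50  52 243 242 237 124 139 178 196 209 176 119  51  52
   50  49  50  52  49  49]
 [ 49  47  49  50  50  46 239  59 194 135 136 179 213 213 178 126  47  50
   52  50  50  52  50  51]
 [ 45  46  49  50  49  44 245 242 241 146 131 180 205 213 181 130  50  51
   50  49  47  47  48  49]
 [ 36  41  48  50  34  35 172 180 182 155 129 178 217 228 193 136  47  51
   46  48  45  46  48  47]
 [ 33  35  38  33  37  34 153 180 173 221 132 191 217 230 195 141  46  48
   47  46  43  47  47  46]
 [ 35  32  36  33  36  37  34  38  39  47  49  45  45  44  46  47  47  44
   44  44  44  44  46  44]
 [ 35  33  36  33  31  37  31  36  37  47  46  47  46  43  44  46  46  45
   41  44  45  42  42  45]]
```

Run:
```python
from h import *
f=grab_frame("wrist");print(sense()["eef_pos"])
barrels(f,lo=70,hi=142,k=13);print();barrels(f,lo=75,hi=235,k=13)
s=onz(f,(253,82),30),onz(f,(254,170),30);w=s[0]-s[1];print("B manual (top line)",(s[0]+s[1])/2,np.linalg.norm(w),np.arctan2(w[1],w[0]))
```

```text
[ 499.31337235 -325.0306416   176.08653819]
[242, 80, 26, 88, 1913] mid [ 552.4 -283.2] L 78 W 22 ang -0.331

[225, 0, 56, 27, 883] mid [ 640.3 -311.6] L 46 W 22 ang 1.288
[320, 37, 40, 95, 2598] mid [ 564.1 -366.1] L 79 W 33 ang -0.260
[456, 103, 65, 31, 913] mid [ 502.6 -487.6] L 59 W 15 ang -1.519
[238, 302, 30, 32, 635] mid [ 359.7 -210.2] L 40 W 29 ang -1.015
[149, 380, 34, 20, 504] mid [291.3 -82. ] L 39 W 23 ang 1.301
B manual (top line) [ 551.28709922 -283.81960335   30.        ] 76.57699769725579 -0.3203464097336232
```

>>> step_arm([
  {"claw": 60,"delta_pos": [0,0,0],"turn": 0.041},
  {"claw": 60,"delta_pos": [12,-19,20],"turn": 0},
  {"claw": 60,"delta_pos": [12,-19,25],"turn": 0},
  {"claw": 60,"delta_pos": [12.7,-18.2,30],"turn": 0},
  {"claw": 60,"delta_pos": [0,0,30],"turn": 0},
  {"claw": 60,"delta_pos": [0,0,30],"turn": 0},
  {"claw": 60,"delta_pos": [0,0,0],"turn": 0},
  {"claw": 60,"delta_pos": [0,0,0],"turn": 0},
])

```text
clock: 32.12
eef_pos: [550.7, -282.6, 39.7]
tcp_rot: [-3.141, 0.003, -0.316]
contact_force: [0.3, 0.3, 0.7]
opening: 0.706
grasp_force: 0.0
```

Run:
```python
from h import *
s=sense();print(s["eef_pos"],s["tcp_rot"]);go(552,-283.5,-20,-0.325)
f=grab_frame("wrist");barrels(f,lo=70,hi=142,k=13);print();barrels(f,lo=75,hi=225,k=13)
```

```text
[ 550.69216878 -282.60433666   39.66088577] [-3.14106308  0.00337475 -0.31605019]
turn 0.009 dx 1.5 dy 0.4 dz 59.7
[296, 154, 39, 87, 2735] mid [ 564.  -287.2] L 51 W 23 ang -0.316

[431, 83, 55, 144, 5942] mid [ 561.5 -368.6] L 80 W 29 ang -0.225
```

>>> step_arm([
  {"claw": 60,"delta_pos": [1,0.3,20],"turn": 0.005},
  {"claw": 60,"delta_pos": [0,0,20],"turn": 0},
  {"claw": 60,"delta_pos": [0,0,12],"turn": 0},
  {"claw": 60,"delta_pos": [0,0,5],"turn": 0},
  {"claw": 60,"delta_pos": [0,0,2],"turn": 0},
  {"claw": 60,"delta_pos": [0,0,0],"turn": 0},
])

```text
clock: 32.67
eef_pos: [553.1, -284.2, -17.7]
tcp_rot: [3.141, -0.001, -0.324]
contact_force: [-0.4, 0.6, 0.1]
opening: 0.703
grasp_force: 0.0
```

>>> step_arm([
  {"claw": 10,"delta_pos": [0,0,0],"turn": 0},
  {"claw": 10,"delta_pos": [0,0,0],"turn": 0},
  {"claw": 10,"delta_pos": [0,0,0],"turn": 0},
  {"claw": 10,"delta_pos": [0,0,0],"turn": 0},
  {"claw": 10,"delta_pos": [0,0,0],"turn": 0},
  {"claw": 10,"delta_pos": [0,0,0],"turn": 0},
], force=60)

```text
clock: 33.17
eef_pos: [553.2, -284.1, -17.4]
tcp_rot: [3.141, -0.001, -0.324]
contact_force: [-1.3, 1.6, 6.8]
opening: 0.233
grasp_force: 58.4
```

>>> step_arm([
  {"claw": 10,"delta_pos": [0,0,-6],"turn": 0},
  {"claw": 10,"delta_pos": [0,0,-10],"turn": 0},
  {"claw": 10,"delta_pos": [0,0,-20],"turn": 0},
  {"claw": 10,"delta_pos": [0,0,-25],"turn": -0.119},
  {"claw": 10,"delta_pos": [0,0,-25],"turn": -0.119},
  {"claw": 10,"delta_pos": [0,0,-25],"turn": -0.119},
  {"claw": 10,"delta_pos": [0,0,-25],"turn": -0.119},
  {"claw": 10,"delta_pos": [0,0,-25],"turn": -0.119},
])

```text
clock: 33.83
eef_pos: [552.3, -283.7, 144.5]
tcp_rot: [3.142, -0.0, 0.277]
contact_force: [1.4, -1.2, -1.6]
opening: 0.232
grasp_force: 58.9
```

>>> step_arm([
  {"claw": 10,"delta_pos": [0,0,-25],"turn": -0.119},
  {"claw": 10,"delta_pos": [0,0,-5],"turn": -0.119},
  {"claw": 10,"delta_pos": [0,0,0],"turn": -0.119},
  {"claw": 10,"delta_pos": [0,0,0],"turn": -0.119},
  {"claw": 10,"delta_pos": [0,0,0],"turn": -0.119},
  {"claw": 10,"delta_pos": [0,0,0],"turn": -0.119},
  {"claw": 10,"delta_pos": [0,0,0],"turn": -0.119},
  {"claw": 10,"delta_pos": [0,0,0],"turn": -0.119},
])

```text
clock: 34.5
eef_pos: [552.4, -283.7, 173.2]
tcp_rot: [3.142, 0.0, 1.229]
contact_force: [0.4, -0.6, -1.7]
opening: 0.228
grasp_force: 59.0
```

>>> step_arm([
  {"claw": 10,"delta_pos": [0,0,0],"turn": -0.119},
  {"claw": 10,"delta_pos": [0,0,0],"turn": -0.119},
  {"claw": 10,"delta_pos": [0,0,0],"turn": 0},
])

```text
clock: 34.75
eef_pos: [552.4, -283.7, 173.1]
tcp_rot: [3.142, 0.0, 1.466]
contact_force: [0.4, -1.4, -3.4]
opening: 0.23
grasp_force: 59.0
```

Run:
```python
from h import *
s=sense();print(s["eef_pos"],s["tcp_rot"],s["contact_force"]);go(619.8,1.5,170,1.456)
```

```text
[ 552.4062511  -283.70483993  173.13793418] [3.14152816e+00 4.06363843e-05 1.46629684e+00] [ 0.35090894 -1.39405685 -3.42096667]
turn 0.010 dx 291.0 dy 34.3 dz 3.1
```

>>> step_arm([
  {"claw": 10,"delta_pos": [0,0,0],"turn": 0.01},
  {"claw": 10,"delta_pos": [36.5,4.3,0],"turn": 0},
  {"claw": 10,"delta_pos": [36.5,4.3,0],"turn": 0},
  {"claw": 10,"delta_pos": [36.5,4.3,0],"turn": 0},
  {"claw": 10,"delta_pos": [36.5,4.3,0],"turn": 0},
  {"claw": 10,"delta_pos": [36.5,4.3,0],"turn": 0},
  {"claw": 10,"delta_pos": [36.5,4.3,0],"turn": 0},
  {"claw": 10,"delta_pos": [36.5,4.3,0],"turn": 0},
])

```text
clock: 35.42
eef_pos: [613.2, -32.0, 172.9]
tcp_rot: [3.141, 0.0, 1.446]
contact_force: [0.2, 0.5, -2.5]
opening: 0.234
grasp_force: 59.0
```

>>> step_arm([
  {"claw": 10,"delta_pos": [35.5,4.2,0],"turn": 0},
  {"claw": 10,"delta_pos": [0,0,20],"turn": 0},
  {"claw": 10,"delta_pos": [0,0,15],"turn": 0},
  {"claw": 10,"delta_pos": [0,0,0],"turn": 0},
  {"claw": 10,"delta_pos": [0,0,0],"turn": 0},
  {"claw": 10,"delta_pos": [0,0,0],"turn": 0},
])

```text
clock: 35.92
eef_pos: [621.9, 0.6, 138.4]
tcp_rot: [3.141, -0.0, 1.448]
contact_force: [0.1, 0.5, -2.1]
opening: 0.23
grasp_force: 59.0
```

Run:
```python
from h import *
s=sense();print(s["eef_pos"],s["tcp_rot"]);go(619.8,1.5,48,1.456)
f=grab_frame("wrist");barrels(f,lo=70,hi=225,k=9);cv2.imwrite("pics/w7.png",f["img"][:,:,::-1])
```

```text
[6.21944532e+02 6.12203159e-01 1.38371046e+02] [ 3.14084514e+00 -1.03870545e-04  1.44830010e+00]
turn -0.008 dx 0.6 dy -2.2 dz 90.4
[533, 114, 25, 75, 1307] mid [812.  -0.] L 62 W 18 ang -1.567
[525, 247, 22, 66, 967] mid [ 811.9 -121.4] L 69 W 20 ang -1.563
[568, 255, 38, 55, 830] mid [ 860.1 -130.3] L 68 W 19 ang -1.085
[592, 259, 39, 47, 695] mid [ 884.4 -133.7] L 63 W 17 ang -0.968
[626, 263, 14, 41, 352] mid [ 904.3 -136.4] L 45 W 14 ang -1.420
[548, 266, 33, 49, 990] mid [ 839.8 -135.8] L 53 W 35 ang -1.477
[543, 359, 92, 39, 2224] mid [ 876.1 -245.9] L 96 W 40 ang -0.118
```

>>> step_arm([
  {"claw": 10,"delta_pos": [0.6,-2,10],"turn": -0.008},
  {"claw": 10,"delta_pos": [0,0,20],"turn": 0},
  {"claw": 10,"delta_pos": [0,0,20],"turn": 0},
  {"claw": 10,"delta_pos": [0,0,20],"turn": 0},
  {"claw": 10,"delta_pos": [0,0,12],"turn": 0},
  {"claw": 10,"delta_pos": [0,0,3],"turn": 0},
  {"claw": 10,"delta_pos": [0,0,0],"turn": 0},
])

```text
clock: 36.55
eef_pos: [619.1, 1.6, 51.8]
tcp_rot: [-3.14, 0.0, 1.458]
contact_force: [-0.7, -0.1, -2.0]
opening: 0.232
grasp_force: 59.0
```

>>> step_arm([
  {"claw": 10,"delta_pos": [0,0,2],"turn": 0},
  {"claw": 10,"delta_pos": [0,0,2],"turn": 0},
  {"claw": 10,"delta_pos": [0,0,0],"turn": 0},
])

```text
clock: 36.8
eef_pos: [620.2, 1.8, 49.2]
tcp_rot: [3.14, -0.0, 1.459]
contact_force: [-0.2, -0.1, -2.1]
opening: 0.232
grasp_force: 59.0
```

>>> step_arm([
  {"claw": 10,"delta_pos": [0,0,1],"turn": 0},
  {"claw": 10,"delta_pos": [0,0,0],"turn": 0},
])

```text
clock: 36.97
eef_pos: [619.9, 1.8, 47.9]
tcp_rot: [3.141, -0.0, 1.459]
contact_force: [0.2, -0.4, -2.3]
opening: 0.233
grasp_force: 59.0
```

>>> step_arm([
  {"claw": 10,"delta_pos": [0,0,1],"turn": 0},
  {"claw": 10,"delta_pos": [0,0,0],"turn": 0},
])

```text
clock: 37.13
eef_pos: [620.0, 1.8, 47.6]
tcp_rot: [3.141, -0.0, 1.459]
contact_force: [-3.2, 0.9, 6.6]
opening: 0.23
grasp_force: 60.2
```

>>> step_arm([
  {"claw": 10,"delta_pos": [0,0,1],"turn": 0},
  {"claw": 10,"delta_pos": [0,0,0],"turn": 0},
])

```text
clock: 37.3
eef_pos: [620.0, 1.8, 47.5]
tcp_rot: [3.141, -0.0, 1.459]
contact_force: [-6.3, 0.2, 16.0]
opening: 0.229
grasp_force: 61.2
```

>>> step_arm([
  {"claw": 32,"delta_pos": [0,0,-1.5],"turn": 0},
  {"claw": 32,"delta_pos": [0,0,0],"turn": 0},
  {"claw": 32,"delta_pos": [0,0,0],"turn": 0},
  {"claw": 32,"delta_pos": [0,0,0],"turn": 0},
  {"claw": 32,"delta_pos": [0,0,-10],"turn": 0},
  {"claw": 32,"delta_pos": [0,0,-20],"turn": 0},
  {"claw": 32,"delta_pos": [0,0,-35],"turn": 0},
  {"claw": 32,"delta_pos": [0,0,-35],"turn": 0},
])

```text
clock: 37.97
eef_pos: [618.8, 1.8, 147.5]
tcp_rot: [-3.139, 0.0, 1.459]
contact_force: [0.6, 0.8, -0.6]
opening: 0.38
grasp_force: 0.0
```

>>> step_arm([
  {"claw": 32,"delta_pos": [0,0,-30],"turn": 0},
  {"claw": 60,"delta_pos": [-37.9,-8.3,0],"turn": 0},
  {"claw": 60,"delta_pos": [-37.9,-8.3,0],"turn": 0},
  {"claw": 60,"delta_pos": [-37.9,-8.3,0],"turn": 0},
  {"claw": 60,"delta_pos": [-37.9,-8.3,0],"turn": 0},
  {"claw": 60,"delta_pos": [-37.9,-8.3,0],"turn": 0},
  {"claw": 60,"delta_pos": [-37.9,-8.3,0],"turn": 0},
  {"claw": 60,"delta_pos": [-37.9,-8.3,0],"turn": 0},
])

```text
clock: 38.63
eef_pos: [531.6, -257.1, 177.7]
tcp_rot: [3.141, 0.0, 1.459]
contact_force: [1.2, 0.3, -0.5]
opening: 0.7
grasp_force: 0.0
```

>>> step_arm([
  {"claw": 60,"delta_pos": [-37.9,-8.3,0],"turn": 0},
  {"claw": 60,"delta_pos": [-37.9,-8.3,0],"turn": 0},
  {"claw": 60,"delta_pos": [-37.9,-8.3,0],"turn": 0},
  {"claw": 60,"delta_pos": [0,0,0],"turn": 0.121},
  {"claw": 60,"delta_pos": [0,0,0],"turn": 0.121},
  {"claw": 60,"delta_pos": [0,0,0],"turn": 0.121},
  {"claw": 60,"delta_pos": [0,0,0],"turn": 0.121},
  {"claw": 60,"delta_pos": [0,0,0],"turn": 0.121},
])

```text
clock: 39.3
eef_pos: [494.8, -365.9, 177.4]
tcp_rot: [3.141, -0.0, 0.847]
contact_force: [0.6, 0.7, -0.1]
opening: 0.702
grasp_force: 0.0
```

>>> step_arm([
  {"claw": 60,"delta_pos": [0,0,0],"turn": 0.121},
  {"claw": 60,"delta_pos": [0,0,0],"turn": 0.121},
  {"claw": 60,"delta_pos": [0,0,0],"turn": 0.121},
  {"claw": 60,"delta_pos": [0,0,0],"turn": 0.121},
  {"claw": 60,"delta_pos": [0,0,0],"turn": 0.121},
  {"claw": 60,"delta_pos": [0,0,0],"turn": 0.121},
  {"claw": 60,"delta_pos": [0,0,0],"turn": 0.121},
  {"claw": 60,"delta_pos": [0,0,0],"turn": 0.121},
])

```text
clock: 39.97
eef_pos: [495.0, -365.6, 177.5]
tcp_rot: [3.141, -0.0, -0.12]
contact_force: [-0.5, 0.1, -0.2]
opening: 0.7
grasp_force: 0.0
```

>>> step_arm([
  {"claw": 60,"delta_pos": [0,0,0],"turn": 0.121},
  {"claw": 60,"delta_pos": [0,0,0],"turn": 0},
  {"claw": 60,"delta_pos": [0,0,0],"turn": 0},
])

```text
clock: 40.22
eef_pos: [494.9, -365.6, 177.3]
tcp_rot: [3.141, -0.0, -0.231]
contact_force: [-0.3, -0.5, -0.3]
opening: 0.704
grasp_force: 0.0
```

Run:
```python
from h import *
s=sense();print(s["eef_pos"],s["tcp_rot"],s["clock"])
f=grab_frame("wrist");barrels(f,75,235,13);print();barrels(f,70,142,13);print();barrels(f,70,222,13)
u,v=proj(f,[563,-370,19])[0].astype(int);print(u,v)
V=f["img"].max(2);print(V[max(v-60,0):v+60:8,u-48:u+48:4])
```

```text
[ 494.94307009 -365.62635416  177.33247249] [ 3.14139352e+00 -4.03797391e-04 -2.31321751e-01] 40.2167
[144, 14, 53, 39, 1236] mid [ 639.3 -270.7] L 47 W 29 ang -1.552
[278, 45, 39, 93, 2663] mid [ 564.5 -365.6] L 79 W 32 ang -0.246
[600, 69, 40, 69, 1832] mid [ 489.3 -647.4] L 62 W 35 ang 0.018
[417, 123, 39, 21, 570] mid [ 503.5 -480.5] L 35 W 17 ang -1.511
[606, 186, 29, 41, 651] mid [ 388.  -649.5] L 43 W 20 ang -0.291
[148, 380, 35, 20, 526] mid [ 274.3 -131.7] L 40 W 23 ang 1.350
[449, 382, 35, 18, 473] mid [ 191.4 -477.5] L 40 W 20 ang 1.330

[406, 275, 21, 31, 385] mid [ 341.1 -439.6] L 38 W 18 ang 0.173
[17, 315, 29, 34, 683] mid [383.2  -9.1] L 40 W 35 ang -0.134

[535, 0, 29, 68, 1476] mid [ 562.4 -586.6] L 54 W 22 ang -0.044
[430, 4, 57, 77, 1329] mid [ 571.9 -515.8] L 70 W 26 ang 0.576
[145, 16, 49, 37, 1125] mid [ 638.5 -270. ] L 44 W 27 ang -1.562
[278, 92, 39, 46, 1156] mid [ 545.3 -360.9] L 41 W 32 ang -0.165
[489, 94, 29, 46, 766] mid [ 502.4 -539.9] L 43 W 21 ang 0.359
[602, 186, 33, 41, 791] mid [ 388.4 -647.7] L 44 W 23 ang -0.292
[406, 275, 21, 31, 385] mid [ 341
[... 919 characters left out ...]
35  32  36  37  38  91 183 183 179 100 186 209 219 195 155  52  56
   54  52  57  53  52  55]
 [ 31  34  36  34  36  36  83 186 183 181  97 190 220 224 196 152  52  54
   52  51  54  52  53  53]
 [ 31  29  32  34  35  37  45 150  51 174 122 191 219 228 196 152  45  41
   46  42  51  51  51  47]
 [ 32  29  33  31  31  33  35 187 184 176 100 125 133 156 198 150  40  40
   41  41  53  47  49  49]
 [ 28  30  29  30  32  33  28 183 180 178 108 125 132 134 117  89  37  37
   38  40  50  48  51  52]
 [ 27  28  28  29  29  32  31  30  32  31  44  89 101 102  78  49  37  37
   35  36  50  48  47  47]
 [ 26  29  31  29  26  29  32  27  31  32  34  32  32  33  34  33  44  37
   34  39  44  49  50  48]]
```

Run:
```python
from h import *
f=grab_frame("wrist")
a,b=onz(f,(303.5,47),21),onz(f,(305,138),21);w=a-b;print((a+b)/2,np.hypot(*w[:2]),np.arctan2(w[1],w[0]))
m=(a+b)/2;go(m[0],m[1],-19,np.arctan2(w[1],w[0]))
```

```text
[ 561.80763307 -371.63621296   21.        ] 77.34229797885438 -0.2227805751338731
turn -0.009 dx 66.6 dy -8.9 dz 196.2
```

>>> step_arm([
  {"claw": 60,"delta_pos": [0,0,10],"turn": -0.009},
  {"claw": 60,"delta_pos": [22,-3,20],"turn": 0},
  {"claw": 60,"delta_pos": [22,-3,20],"turn": 0},
  {"claw": 60,"delta_pos": [22.6,-2.9,25],"turn": 0},
  {"claw": 60,"delta_pos": [0,0,30],"turn": 0},
  {"claw": 60,"delta_pos": [0,0,30],"turn": 0},
  {"claw": 60,"delta_pos": [0,0,0],"turn": 0},
  {"claw": 60,"delta_pos": [0,0,0],"turn": 0},
])

```text
clock: 40.98
eef_pos: [560.2, -370.8, 40.0]
tcp_rot: [-3.14, 0.004, -0.225]
contact_force: [0.4, -0.8, -0.2]
opening: 0.702
grasp_force: 0.0
```

Run:
```python
from h import *
s=sense();print(s["eef_pos"],s["tcp_rot"]);go(561.8,-371.6,-19,-0.223)
f=grab_frame("wrist");barrels(f,lo=70,hi=150,k=13);print();barrels(f,lo=75,hi=238,k=13)
```

```text
[ 560.21441327 -370.79809558   40.01921336] [-3.14000909  0.00414747 -0.22471962]
turn -0.002 dx 1.7 dy 0.4 dz 59.0
[295, 153, 40, 86, 2933] mid [ 574.7 -374.2] L 51 W 23 ang -0.211
[0, 352, 62, 48, 1406] mid [ 491.2 -153.5] L 51 W 31 ang 1.565

[447, 244, 101, 65, 2881] mid [ 504. -469.] L 66 W 26 ang -0.994
```

>>> step_arm([
  {"claw": 60,"delta_pos": [0.5,0.3,20],"turn": 0},
  {"claw": 60,"delta_pos": [0,0,20],"turn": 0},
  {"claw": 60,"delta_pos": [0,0,12],"turn": 0},
  {"claw": 60,"delta_pos": [0,0,5],"turn": 0},
  {"claw": 60,"delta_pos": [0,0,2.5],"turn": 0},
  {"claw": 60,"delta_pos": [0,0,0],"turn": 0},
])

```text
clock: 41.53
eef_pos: [562.5, -372.6, -16.7]
tcp_rot: [3.141, -0.001, -0.226]
contact_force: [-0.3, 0.9, -0.5]
opening: 0.707
grasp_force: 0.0
```

>>> step_arm([
  {"claw": 10,"delta_pos": [0,0,0],"turn": 0},
  {"claw": 10,"delta_pos": [0,0,0],"turn": 0},
  {"claw": 10,"delta_pos": [0,0,0],"turn": 0},
  {"claw": 10,"delta_pos": [0,0,0],"turn": 0},
  {"claw": 10,"delta_pos": [0,0,0],"turn": 0},
  {"claw": 10,"delta_pos": [0,0,0],"turn": 0},
], force=60)

```text
clock: 42.03
eef_pos: [562.7, -372.5, -16.3]
tcp_rot: [3.141, -0.001, -0.226]
contact_force: [-1.5, 1.6, 5.2]
opening: 0.233
grasp_force: 58.6
```

>>> step_arm([
  {"claw": 10,"delta_pos": [0,0,-6],"turn": 0},
  {"claw": 10,"delta_pos": [0,0,-10],"turn": 0},
  {"claw": 10,"delta_pos": [0,0,-20],"turn": 0},
  {"claw": 10,"delta_pos": [0,0,-25],"turn": -0.12},
  {"claw": 10,"delta_pos": [0,0,-25],"turn": -0.12},
  {"claw": 10,"delta_pos": [0,0,-25],"turn": -0.12},
  {"claw": 10,"delta_pos": [0,0,-25],"turn": -0.12},
  {"claw": 10,"delta_pos": [0,0,-25],"turn": -0.12},
])

```text
clock: 42.7
eef_pos: [561.9, -372.1, 145.6]
tcp_rot: [3.141, -0.0, 0.38]
contact_force: [-0.2, -0.7, -2.0]
opening: 0.227
grasp_force: 58.8
```

>>> step_arm([
  {"claw": 10,"delta_pos": [0,0,-25],"turn": -0.12},
  {"claw": 10,"delta_pos": [0,0,-5],"turn": -0.12},
  {"claw": 10,"delta_pos": [0,0,0],"turn": -0.12},
  {"claw": 10,"delta_pos": [0,0,0],"turn": -0.12},
  {"claw": 10,"delta_pos": [0,0,0],"turn": -0.12},
  {"claw": 10,"delta_pos": [0,0,0],"turn": -0.12},
  {"claw": 10,"delta_pos": [0,0,0],"turn": -0.12},
  {"claw": 10,"delta_pos": [0,0,0],"turn": -0.12},
])

```text
clock: 43.37
eef_pos: [561.9, -372.1, 174.2]
tcp_rot: [3.142, 0.0, 1.34]
contact_force: [-1.2, -0.1, -2.0]
opening: 0.228
grasp_force: 58.8
```

>>> step_arm([
  {"claw": 10,"delta_pos": [0,0,0],"turn": -0.12},
  {"claw": 10,"delta_pos": [0,0,0],"turn": 0},
  {"claw": 10,"delta_pos": [0,0,0],"turn": 0},
])

```text
clock: 43.62
eef_pos: [562.0, -372.2, 174.1]
tcp_rot: [3.141, 0.0, 1.45]
contact_force: [0.3, 0.1, -1.8]
opening: 0.23
grasp_force: 58.8
```

Run:
```python
from h import *
s=sense();print(s["eef_pos"],s["tcp_rot"],s["contact_force"]);go(559.1,102,175,1.456)
f=grab_frame("scene");barrels(f,70,235,3)
```

```text
[ 562.02839798 -372.16050561  174.05004677] [3.14134138e+00 1.26660345e-04 1.45002641e+00] [ 0.28399246  0.13186248 -1.84782621]
turn -0.006 dx 470.7 dy -57.2 dz -0.9
```

>>> step_arm([
  {"claw": 10,"delta_pos": [36.2,-4.4,0],"turn": 0},
  {"claw": 10,"delta_pos": [36.2,-4.4,0],"turn": 0},
  {"claw": 10,"delta_pos": [36.2,-4.4,0],"turn": 0},
  {"claw": 10,"delta_pos": [36.2,-4.4,0],"turn": 0},
  {"claw": 10,"delta_pos": [36.2,-4.4,0],"turn": 0},
  {"claw": 10,"delta_pos": [36.2,-4.4,0],"turn": 0},
  {"claw": 10,"delta_pos": [36.2,-4.4,0],"turn": 0},
  {"claw": 10,"delta_pos": [36.2,-4.4,0],"turn": 0},
])

```text
clock: 44.33
eef_pos: [560.7, -78.8, 173.9]
tcp_rot: [3.141, 0.0, 1.45]
contact_force: [0.1, 0.4, -2.3]
opening: 0.229
grasp_force: 59.0
```

>>> step_arm([
  {"claw": 10,"delta_pos": [36.2,-4.4,0],"turn": 0},
  {"claw": 10,"delta_pos": [36.2,-4.4,0],"turn": 0},
  {"claw": 10,"delta_pos": [36.2,-4.4,0],"turn": 0},
  {"claw": 10,"delta_pos": [36.2,-4.4,0],"turn": 0},
  {"claw": 10,"delta_pos": [36.2,-4.4,0],"turn": 0},
  {"claw": 10,"delta_pos": [0,0,20],"turn": 0},
  {"claw": 10,"delta_pos": [0,0,15],"turn": 0},
  {"claw": 10,"delta_pos": [0,0,0],"turn": 0},
])

```text
clock: 45.0
eef_pos: [558.2, 102.4, 136.1]
tcp_rot: [-3.138, 0.001, 1.452]
contact_force: [-1.5, -0.5, -1.6]
opening: 0.229
grasp_force: 59.0
```

>>> step_arm([
  {"claw": 10,"delta_pos": [0,0,0],"turn": 0},
  {"claw": 10,"delta_pos": [0,0,0],"turn": 0},
  {"claw": 10,"delta_pos": [0,0,0],"turn": 0},
])

```text
clock: 45.25
eef_pos: [561.1, 101.5, 139.6]
tcp_rot: [3.14, -0.0, 1.452]
contact_force: [0.7, -0.4, -2.1]
opening: 0.23
grasp_force: 59.0
```

Run:
```python
from h import *
s=sense();print(s["eef_pos"],s["tcp_rot"]);go(559.1,102,50,1.456)
f=grab_frame("wrist");cv2.imwrite("pics/w8.png",f["img"][:,:,::-1])
# lid edge: green boundary at compartment
g=cv2.inRange(cv2.cvtColor(f["img"],cv2.COLOR_RGB2HSV),(50,110,30),(75,255,255))
ys,xs=np.nonzero(g[:,280:350]); print("green rows",ys.min(),ys.max(),onz(f,(315,ys.max()),112))
```

```text
[561.06972304 101.50939761 139.64277442] [ 3.13997000e+00 -4.77247992e-04  1.45208232e+00]
turn -0.004 dx 0.3 dy -2.0 dz 89.6
green rows 0 133 [565.80106846 151.83056639 112.        ]
```

>>> step_arm([
  {"claw": 10,"delta_pos": [0.3,-2,10],"turn": -0.004},
  {"claw": 10,"delta_pos": [0,0,20],"turn": 0},
  {"claw": 10,"delta_pos": [0,0,20],"turn": 0},
  {"claw": 10,"delta_pos": [0,0,20],"turn": 0},
  {"claw": 10,"delta_pos": [0,0,12],"turn": 0},
  {"claw": 10,"delta_pos": [0,0,4],"turn": 0},
  {"claw": 10,"delta_pos": [0,0,0],"turn": 0},
])

```text
clock: 45.88
eef_pos: [557.6, 102.1, 51.5]
tcp_rot: [-3.14, 0.001, 1.458]
contact_force: [0.3, 0.2, -1.8]
opening: 0.226
grasp_force: 59.0
```

>>> step_arm([
  {"claw": 10,"delta_pos": [0,0,2],"turn": 0},
  {"claw": 10,"delta_pos": [0,0,1],"turn": 0},
  {"claw": 10,"delta_pos": [0,0,0],"turn": 0},
])

```text
clock: 46.13
eef_pos: [558.9, 102.5, 50.2]
tcp_rot: [3.14, -0.0, 1.458]
contact_force: [-0.0, -0.5, -3.0]
opening: 0.228
grasp_force: 59.0
```

>>> step_arm([
  {"claw": 10,"delta_pos": [0,0,1],"turn": 0},
  {"claw": 10,"delta_pos": [0,0,0],"turn": 0},
])

```text
clock: 46.3
eef_pos: [558.6, 102.4, 48.9]
tcp_rot: [3.141, -0.0, 1.458]
contact_force: [-0.1, 0.4, -2.0]
opening: 0.226
grasp_force: 59.0
```

>>> step_arm([
  {"claw": 10,"delta_pos": [0,0,1],"turn": 0},
  {"claw": 10,"delta_pos": [0,0,0],"turn": 0},
])

```text
clock: 46.47
eef_pos: [558.7, 102.4, 48.6]
tcp_rot: [3.141, -0.0, 1.458]
contact_force: [-2.7, -0.6, 8.2]
opening: 0.225
grasp_force: 60.4
```

>>> step_arm([
  {"claw": 32,"delta_pos": [0,0,-1],"turn": 0},
  {"claw": 32,"delta_pos": [0,0,0],"turn": 0},
  {"claw": 32,"delta_pos": [0,0,0],"turn": 0},
  {"claw": 32,"delta_pos": [0,0,0],"turn": 0},
  {"claw": 32,"delta_pos": [0,0,-10],"turn": 0},
  {"claw": 32,"delta_pos": [0,0,-20],"turn": 0},
  {"claw": 32,"delta_pos": [0,0,-35],"turn": 0},
  {"claw": 32,"delta_pos": [0,0,-35],"turn": 0},
])

```text
clock: 47.13
eef_pos: [556.3, 102.1, 148.6]
tcp_rot: [-3.137, 0.001, 1.458]
contact_force: [1.2, 0.1, -0.4]
opening: 0.376
grasp_force: 0.0
```

>>> step_arm([
  {"claw": 45,"delta_pos": [0,0,-35],"turn": 0},
  {"claw": 45,"delta_pos": [-20,0,-25],"turn": 0.12},
  {"claw": 45,"delta_pos": [-20,0,-25],"turn": 0.12},
  {"claw": 45,"delta_pos": [-20,0,-20],"turn": 0.12},
  {"claw": 45,"delta_pos": [0,0,-20],"turn": 0.12},
  {"claw": 45,"delta_pos": [0,0,-20],"turn": 0.12},
  {"claw": 45,"delta_pos": [0,0,-20],"turn": 0.12},
  {"claw": 45,"delta_pos": [0,0,0],"turn": 0.12},
])

```text
clock: 47.8
eef_pos: [545.3, 44.3, 317.7]
tcp_rot: [3.14, -0.004, 0.612]
contact_force: [1.2, 0.7, 0.5]
opening: 0.527
grasp_force: 0.0
```

>>> step_arm([
  {"claw": 45,"delta_pos": [0,0,0],"turn": 0.12},
  {"claw": 45,"delta_pos": [0,0,0],"turn": 0.12},
  {"claw": 45,"delta_pos": [0,0,0],"turn": 0.12},
  {"claw": 45,"delta_pos": [0,0,0],"turn": 0.12},
  {"claw": 45,"delta_pos": [0,0,0],"turn": 0.12},
  {"claw": 45,"delta_pos": [0,0,0],"turn": 0.12},
  {"claw": 45,"delta_pos": [0,0,0],"turn": 0},
  {"claw": 45,"delta_pos": [0,0,0],"turn": 0},
])

```text
clock: 48.47
eef_pos: [543.8, 44.3, 313.4]
tcp_rot: [3.142, 0.001, -0.098]
contact_force: [-0.0, -0.9, -0.5]
opening: 0.53
grasp_force: 0.0
```

Run:
```python
from h import *
s=sense();print(s["eef_pos"],s["tcp_rot"])
f=grab_frame("wrist");cv2.imwrite("pics/w9.png",f["img"][:,:,::-1])
q=lambda u:np.array([589.8,55.3,u[2]])+u[0]*np.array([.9934,-.1147,0])+u[1]*np.array([.1147,.9934,0])
V=f["img"].max(2)
for c in [(-36,-50),(36,-50),(-36,43),(36,45)]:
    # brightness profile across x at box height of barrel top (z=95) and along y
    P=proj(f,[q((c[0]+d,c[1]+10,84)) for d in range(-34,35,4)]).round().astype(int)
    Q=proj(f,[q((c[0],c[1]+d,90)) for d in range(-46,47,4)]).round().astype(int)
    g=lambda A:[int(V[y,x]) if 0<=y<400 and 0<=x<640 else -1 for x,y in A]
    print(c,"x",g(P),"y",g(Q))
go(611.5,215.5,180,-0.108)
```

```text
[543.80764474  44.34585879 313.36360219] [ 3.14156096e+00  1.23765581e-03 -9.83801127e-02]
(-36, -50) x [55, 70, 82, 131, 163, 164, 132, 158, 197, 179, 137, 94, 185, 217, 217, 156, 166, 166] y [57, 76, 98, 193, 192, 189, 190, 187, 186, 184, 183, 184, 189, 198, 198, 197, 194, 188, 176, 178, 183, 181, 113, 152]
(36, -50) x [168, 163, 164, 166, 165, 167, 121, 160, 188, 165, 129, 129, 213, 214, 161, 160, 164, 79] y [58, 75, 119, 177, 186, 190, 192, 184, 184, 184, 185, 178, 189, 186, 186, 188, 185, 187, 195, 153, 188, 175, 125, 151]
(-36, 43) x [47, 59, 79, 124, 148, 146, 140, 180, 186, 145, 114, 107, 136, 147, 144, 92, 94, 106] y [140, 174, 69, 117, 118, 114, 112, 117, 180, 175, 172, 172, 182, 177, 178, 178, 176, 177, 129, 139, 170, 166, 137, 137]
(36, 45) x [131, 83, 94, 90, 93, 93, 92, 94, 93, 92, 95, 96, 93, 92, 94, 96, 93, 56] y [168, 153, 118, 96, 96, 95, 95, 97, 97, 94, 95, 98, 94, 96, 94, 92, 94, 92, 89, 83, 79, 80, 79, 75]
turn 0.010 dx 48.7 dy -177.4 dz 133.4
```

>>> step_arm([
  {"claw": 45,"delta_pos": [0,0,0],"turn": 0.01},
  {"claw": 45,"delta_pos": [9.7,-35.5,10],"turn": 0},
  {"claw": 45,"delta_pos": [9.7,-35.5,15],"turn": 0},
  {"claw": 45,"delta_pos": [9.7,-35.5,15],"turn": 0},
  {"claw": 45,"delta_pos": [9.7,-35.5,15],"turn": 0},
  {"claw": 45,"delta_pos": [9.7,-35.5,15],"turn": 0},
  {"claw": 45,"delta_pos": [0,0,35],"turn": 0},
  {"claw": 45,"delta_pos": [0,0,35],"turn": 0},
])

```text
clock: 49.18
eef_pos: [613.7, 217.8, 173.1]
tcp_rot: [-3.14, -0.002, -0.108]
contact_force: [0.6, -1.7, -0.9]
opening: 0.527
grasp_force: 0.0
```

>>> step_arm([
  {"claw": 45,"delta_pos": [0,0,30],"turn": 0},
  {"claw": 45,"delta_pos": [0,0,10],"turn": 0},
  {"claw": 45,"delta_pos": [0,0,0],"turn": 0},
  {"claw": 45,"delta_pos": [0,0,0],"turn": 0},
  {"claw": 45,"delta_pos": [0,0,0],"turn": 0},
])

```text
clock: 49.6
eef_pos: [614.0, 215.6, 135.8]
tcp_rot: [-3.14, -0.003, -0.112]
contact_force: [0.2, -1.0, -0.1]
opening: 0.525
grasp_force: 0.0
```

Run:
```python
from h import *
s=sense();print(s["eef_pos"]);go(611.5,215.5,92,-0.108)
f=grab_frame("wrist")
m=((f["img"].max(2)<50)).astype(np.uint8);m[260:]=0;m[:,:200]=0;m[:,430:]=0
n,l,q,c=cv2.connectedComponentsWithStats(m)
for i in range(1,n):
    if q[i,4]>300: print(q[i],c[i],onz(f,c[i],135))
```

```text
[614.04218035 215.56522982 135.78783475]
turn -0.004 dx -2.5 dy 0.3 dz 43.8
[ 306  171   22   89 1624] [316.5591133 209.591133 ] [628.47056304 213.0052124  135.        ]
```

>>> step_arm([
  {"claw": 45,"delta_pos": [-1,0.5,15],"turn": 0},
  {"claw": 45,"delta_pos": [0,0,15],"turn": 0},
  {"claw": 45,"delta_pos": [0,0,8],"turn": 0},
  {"claw": 45,"delta_pos": [0,0,4],"turn": 0},
  {"claw": 45,"delta_pos": [0,0,0],"turn": 0},
])

```text
clock: 50.07
eef_pos: [611.6, 214.8, 91.7]
tcp_rot: [-3.142, 0.0, -0.112]
contact_force: [0.2, -0.4, -0.7]
opening: 0.527
grasp_force: 0.0
```

>>> step_arm([
  {"claw": 5,"delta_pos": [0,0,0],"turn": 0},
  {"claw": 5,"delta_pos": [0,0,0],"turn": 0},
  {"claw": 5,"delta_pos": [0,0,0],"turn": 0},
  {"claw": 5,"delta_pos": [0,0,0],"turn": 0},
  {"claw": 5,"delta_pos": [0,0,0],"turn": 0},
], force=40)

```text
clock: 50.48
eef_pos: [612.2, 215.1, 92.5]
tcp_rot: [-3.141, -0.001, -0.112]
contact_force: [-1.2, -0.5, 6.2]
opening: 0.128
grasp_force: 41.3
```

>>> step_arm([
  {"claw": 5,"delta_pos": [0,4,0],"turn": 0},
  {"claw": 5,"delta_pos": [0,8,0],"turn": 0},
  {"claw": 5,"delta_pos": [0,12,0],"turn": 0},
  {"claw": 5,"delta_pos": [0,12,0],"turn": 0},
  {"claw": 5,"delta_pos": [0,0,0],"turn": 0},
])

```text
clock: 50.9
eef_pos: [607.7, 177.8, 92.5]
tcp_rot: [-3.141, -0.001, -0.113]
contact_force: [-1.3, -1.5, 6.0]
opening: 0.123
grasp_force: 41.3
```

>>> step_arm([
  {"claw": 5,"delta_pos": [0,15,0],"turn": 0},
  {"claw": 5,"delta_pos": [0,15,0],"turn": 0},
  {"claw": 5,"delta_pos": [0,15,0],"turn": 0},
  {"claw": 5,"delta_pos": [0,15,0],"turn": 0},
  {"claw": 5,"delta_pos": [0,15,0],"turn": 0},
  {"claw": 5,"delta_pos": [0,15,0],"turn": 0},
  {"claw": 5,"delta_pos": [0,15,0],"turn": 0},
  {"claw": 5,"delta_pos": [0,10,0],"turn": 0},
])

```text
clock: 51.57
eef_pos: [594.3, 64.2, 92.5]
tcp_rot: [-3.141, 0.0, -0.113]
contact_force: [-4.1, 2.0, 8.9]
opening: 0.126
grasp_force: 41.6
```

>>> step_arm([
  {"claw": 5,"delta_pos": [0,8,0],"turn": 0},
  {"claw": 5,"delta_pos": [0,8,0],"turn": 0},
  {"claw": 5,"delta_pos": [0,6,0],"turn": 0},
  {"claw": 5,"delta_pos": [0,6,0],"turn": 0},
  {"claw": 5,"delta_pos": [0,5,0],"turn": 0},
  {"claw": 5,"delta_pos": [0,3,0],"turn": 0},
  {"claw": 5,"delta_pos": [0,0,0],"turn": 0},
])

```text
clock: 52.15
eef_pos: [590.0, 28.5, 92.5]
tcp_rot: [3.141, 0.001, -0.113]
contact_force: [-5.5, -1.1, 10.2]
opening: 0.122
grasp_force: 41.8
```

>>> step_arm([
  {"claw": 5,"delta_pos": [0,2,0],"turn": 0},
  {"claw": 5,"delta_pos": [0,1,0],"turn": 0},
  {"claw": 5,"delta_pos": [0,0,0],"turn": 0},
])

```text
clock: 52.4
eef_pos: [589.9, 26.6, 92.5]
tcp_rot: [-3.141, 0.001, -0.113]
contact_force: [-5.2, 2.8, 10.7]
opening: 0.128
grasp_force: 41.8
```

>>> step_arm([
  {"claw": 5,"delta_pos": [0,1,0],"turn": 0},
  {"claw": 5,"delta_pos": [0,0,0],"turn": 0},
])

```text
clock: 52.57
eef_pos: [589.9, 26.5, 92.5]
tcp_rot: [-3.139, 0.001, -0.113]
contact_force: [-5.2, 8.1, 9.5]
opening: 0.128
grasp_force: 41.7
```

>>> step_arm([
  {"claw": 5,"delta_pos": [0,1,0],"turn": 0},
  {"claw": 5,"delta_pos": [0,0,0],"turn": 0},
])

```text
clock: 52.73
eef_pos: [589.9, 26.5, 92.5]
tcp_rot: [-3.138, 0.0, -0.113]
contact_force: [-3.6, 12.3, 8.6]
opening: 0.123
grasp_force: 41.7
```

>>> step_arm([
  {"claw": 40,"delta_pos": [0,-2,0],"turn": 0},
  {"claw": 40,"delta_pos": [0,0,0],"turn": 0},
  {"claw": 40,"delta_pos": [0,0,0],"turn": 0},
  {"claw": 40,"delta_pos": [0,0,0],"turn": 0},
  {"claw": 40,"delta_pos": [0,0,-30],"turn": 0},
  {"claw": 40,"delta_pos": [-20,0,-35],"turn": 0},
  {"claw": 40,"delta_pos": [-20,0,-35],"turn": 0},
  {"claw": 40,"delta_pos": [-20,0,-35],"turn": 0},
])

```text
clock: 53.4
eef_pos: [529.6, 32.4, 227.4]
tcp_rot: [3.141, 0.001, -0.113]
contact_force: [0.3, -0.2, 0.9]
opening: 0.47
grasp_force: 0.0
```

>>> step_arm([
  {"claw": 40,"delta_pos": [-5,0,-35],"turn": 0},
  {"claw": 40,"delta_pos": [0,0,-35],"turn": 0},
  {"claw": 40,"delta_pos": [0,0,-20],"turn": 0},
  {"claw": 40,"delta_pos": [0,0,0],"turn": 0},
  {"claw": 40,"delta_pos": [0,0,0],"turn": 0},
  {"claw": 40,"delta_pos": [0,0,0],"turn": 0},
])

```text
clock: 53.9
eef_pos: [525.2, 33.1, 315.4]
tcp_rot: [3.141, 0.001, -0.112]
contact_force: [0.4, -0.7, -0.4]
opening: 0.471
grasp_force: 0.0
```

Run:
```python
from h import *
import pickle
s=sense();print(s["eef_pos"],s["clock"]);f=grab_frame("wrist")
w=pickle.load(open("w1.pkl","rb"))
for g in (w,f):
    u,v=proj(g,[589,26.5,135])[0].astype(int)
    for c,q,m in blobs(g["img"],(0,0,0),(180,110,60),200,(u-20,v-55,45,110)):
        print("bar",c,q,onz(g,c,135).round(1))
# stylus top
for c,q,m in blobs(f["img"],(0,180,60),(8,255,255),30): print("red",c,q,onz(f,c,124).round(1))
a,b=pickle.load(open("f0.pkl","rb"))
for n,o in(("scene",a),("side",b)):
    d=cv2.absdiff(o["img"],grab_frame(n)["img"]).max(2)
    m=cv2.morphologyEx((d>60).astype(np.uint8),cv2.MORPH_OPEN,np.ones((3,3)))
    k,l,st,ce=cv2.connectedComponentsWithStats(m)
    print(n,[(st[i].tolist()) for i in range(1,k) if st[i,4]>15])
```

```text
[525.15639821  33.10799317 315.43557688] 53.9
bar [310.1, 94.7] [305, 59, 12, 73, 773] [589.   26.5 135. ]
bar [314.8, 95.2] [309, 60, 12, 74, 785] [589.1  26.2 135. ]
red [49.8, 313.8] [23, 286, 53, 55, 989] [373.5 372.  124. ]
red [90.4, 297.9] [85, 293, 12, 11, 98] [390.  315.6 124. ]
scene [[67, 0, 101, 77, 2363], [325, 0, 81, 40, 1738], [320, 5, 5, 8, 30], [250, 20, 11, 15, 101], [299, 25, 7, 11, 43], [312, 30, 93, 113, 3937], [261, 39, 13, 14, 92], [271, 38, 7, 4, 22], [303, 53, 30, 37, 781], [107, 63, 13, 4, 47], [89, 81, 11, 12, 80], [108, 110, 29, 24, 397], [132, 123, 24, 19, 191], [197, 126, 138, 91, 3298], [114, 138, 5, 4, 19], [342, 142, 21, 11, 139], [357, 149, 11, 8, 56], [113, 151, 7, 5, 28], [351, 154, 5, 5, 21], [159, 174, 57, 42, 820], [255, 199, 12, 22, 186], [189, 217, 9, 7, 45], [267, 224, 14, 24, 215], [243, 236, 15, 24, 224]]
side [[442, 0, 39, 9, 219], [472, 1, 65, 66, 1865], [546, 0, 23, 15, 209], [329, 11, 113, 45, 1630], [455, 20, 31, 68, 1326], [330, 22, 40, 4, 135], [293, 26, 33, 12, 268], [443, 33, 14, 38, 307], [528, 35, 32, 18, 295], [433, 37, 8, 22, 93], [280, 42, 22, 28, 479], [340, 60, 97, 234, 5397], [486, 62, 5, 4, 18], [499, 67, 27, 80, 1006], [492, 74, 4, 4, 16], [289, 78, 6, 11, 44], [447, 78, 6, 7, 36], [427, 94, 79, 119, 4408], [490, 94, 6, 3, 18], [472, 97, 17, 21, 186], [490, 99, 5, 10, 36], [293, 101, 32, 34, 623], [474, 119, 8, 8, 43], [473, 132, 4, 7, 23], [296, 138, 11, 6, 56], [309, 142, 5, 9, 35], [507, 148, 9, 5, 42], [356, 165, 13, 10, 54], [346, 176, 12, 11, 59], [349, 187, 6, 5, 24], [370, 191, 15, 8, 60], [434, 195, 5, 5, 21], [428, 201, 15, 43, 339], [491, 212, 9, 23, 130], [447, 214, 3, 7, 21], [439, 220, 9, 23, 126], [505, 225, 8, 6, 41], [426, 234, 5, 5, 21], [484, 239, 27, 37, 547], [306, 259, 127, 108, 5090], [411, 262, 20, 23, 140], [434, 290, 6, 6, 31], [443, 290, 6, 4, 24], [437, 295, 23, 15, 187], [385, 296, 13, 19, 121], [429, 327, 10, 9, 76]]
```

The lid is home, the stylus stands in its block, and between before and after only the arm, its shadow and the hinges differ. Handing in.

```bash
python3 -c "
from rig import *
print(sign_off())"
```

```text
the job is handed in; nothing more can be done
None
```

The job is handed in; no verdict came back. The lid was opened over its ridge and the zero key pressed with the box empty; the stylus is back in its block, three hinges (all I found on the mat) lie one to a compartment, and the lid is pushed home to within about 0.3 mm of its starting position.

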